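Fetch the seal-paste pot from behind the seal blanks

TASK

Move the three tall wooden seal blanks that crowd the white paste pot on the dark display stand over to the plywood board, standing upright; then fetch the pot and set it in the middle of the round wooden stand; and only then put each blank back upright on the very mark it came from (it may face any way). Knock nothing over, and leave the three small seals on the raised step of the display stand as they are.

Things in the scene. Friction and masses are not known exactly. Their poses are not given: they have to be found in the camera images.
- roundlog_mid (a point): Tall round seal blank: a plain straight log with dark bark, 50 mm diameter, 105 mm tall. The point is its centre, half-way up (52.5 mm above its underside); z is its long axis. All three blanks weigh 0.06 to 0.16 kg.
- square_mid (a point): Tall square seal blank: a smooth bare wooden block 40 x 40 x 96 mm. The point is its centre, 48 mm above its underside; z is its long axis, x and y are square to its side faces.
- stublog_mid (a point): Tall thin seal blank: a round log with lighter bark, 36 mm diameter, 100 mm tall, with the stub of a twig (16 mm thick) that sticks out 16 mm from its side, centred 30 mm above its underside, towards its own +x; above 38 mm it is a plain round log. The point is its centre, 50 mm above its underside; z is its long axis.
- pot_mid (a point): The paste pot: a low closed pot of white ceramic with a blue band and a blue disc on its flat top, 50 mm diameter, 42 mm tall. The point is its centre, 21 mm above its underside; z is its axis; 0.12 to 0.21 kg. At the start it stands on the middle mark of the display stand among the tall blanks.
- display: The display stand, fixed: a dark wooden slab 210 x 210 mm, 15 mm thick, with a step along its far (+x) edge, 50 mm wide (own x from 52 to 102 mm), whose top is 45 mm above the table. Origin: centre of its underside. Four round cork marks of 60 mm diameter lie flush on the slab's top: the middle one at its own (0, 0), where the pot stands, and those at (0, 64), (0, -64) and (-64, 0) mm, on each of which one blank stands at the start (which one on which mark differs each time).
- board: The side board, fixed: a plain rectangle of light plywood lying on the table to one side, 250 mm (own x) by 140 mm (own y), 12 mm thick, no rim. Origin: centre of its underside. Empty at the start.
- stand: The round stand, fixed: a low light wooden disc 90 mm in diameter, 12 mm high, with a darker disc of 64 mm drawn in its middle. Origin: centre of its underside. Empty at the start; on the side opposite to the board.
- seal_a: Small finished seal, a bystander: dark-barked stick 24 mm diameter, 36 mm tall, loose on the display stand's step, near the display's own (77, 70) mm. Origin: centre of its underside.
- seal_b: Small finished seal, a bystander: light-barked stick 26 mm diameter, 30 mm tall, loose on the display stand's step, near the display's own (77, 0) mm. Origin: centre of its underside.
- seal_c: Small finished seal, a bystander: square wooden piece 22 x 22 x 34 mm, loose on the display stand's step, near the display's own (77, -70) mm. Origin: centre of its underside.
Not all that is in view belongs to the job. Leave any green look-alike of the part that bears stublog_mid alone.

How it is judged:
On the way, in this order (a step that is already met when the one before it is completed fails the run):
1. the three tall blanks stand released and upright on the plywood board, while the pot is still at its place on the display stand (within 40 mm) (x of roundlog_mid in the frame of board between -0.125 and 0.125 m and y of roundlog_mid in the frame of board between -0.07 and 0.07 m and z of roundlog_mid in the frame of board between 0.0565 and 0.0725 m and linear speed of each of roundlog, square, stublog below 0.03 m/s and angle between each of roundlog_mid, square_mid, stublog_mid's own z axis and vertical below 0.12 rad and contact force between the fingers and roundlog below 0.1 N and x of square_mid in the frame of board between -0.125 and 0.125 m and y of square_mid in the frame of board between -0.07 and 0.07 m and z of square_mid in the frame of board between 0.052 and 0.068 m and contact force between the fingers and square below 0.1 N and x of stublog_mid in the frame of board between -0.125 and 0.125 m and y of stublog_mid in the frame of board between -0.07 and 0.07 m and z of stublog_mid in the frame of board between 0.054 and 0.07 m and contact force between the fingers and stublog below 0.1 N and distance of pot_mid from where it was at the start of the episode below 0.04 m), for 0.2 s.
2. the pot stands released in the middle of the round stand (within 15 mm) while the three blanks still stand on the board (x of roundlog_mid in the frame of board between -0.125 and 0.125 m and y of roundlog_mid in the frame of board between -0.07 and 0.07 m and z of roundlog_mid in the frame of board between 0.0565 and 0.0725 m and linear speed of each of roundlog, square, stublog, pot below 0.03 m/s and angle between each of roundlog_mid, square_mid, stublog_mid, pot_mid's own z axis and vertical below 0.12 rad and contact force between the fingers and roundlog below 0.1 N and x of square_mid in the frame of board between -0.125 and 0.125 m and y of square_mid in the frame of board between -0.07 and 0.07 m and z of square_mid in the frame of board between 0.052 and 0.068 m and contact force between the fingers and square below 0.1 N and x of stublog_mid in the frame of board between -0.125 and 0.125 m and y of stublog_mid in the frame of board between -0.07 and 0.07 m and z of stublog_mid in the frame of board between 0.054 and 0.07 m and contact force between the fingers and stublog below 0.1 N and horizontal distance between pot_mid and stand below 0.015 m and z of pot_mid in the frame of stand between 0.025 and 0.041 m and contact force between the fingers and pot below 0.1 N), for 0.2 s.
At the end, for the whole second after the job is handed in: The pot stands upright, released and at rest on the round stand, within 15 mm of its middle; each of the three tall blanks stands upright (within 0.12 rad), released and at rest within 15 mm of where it stood at the start (horizontal distance between pot_mid and stand below 0.015 m and z of pot_mid in the frame of stand between 0.025 and 0.041 m and linear speed of each of pot, roundlog, square, stublog below 0.03 m/s and angle between each of pot_mid, roundlog_mid, square_mid, stublog_mid's own z axis and vertical below 0.12 rad and contact force between the fingers and pot below 0.1 N and distance of each of roundlog_mid, square_mid, stublog_mid from where it was at the start of the episode below 0.015 m and contact force between the fingers and roundlog below 0.1 N and contact force between the fingers and square below 0.1 N and contact force between the fingers and stublog below 0.1 N); the robot touches nothing.
It fails at once if a tall blank or the pot is tipped over (more than 0.7 rad) (angle between any of roundlog_mid, square_mid, stublog_mid, pot_mid's own z axis and vertical above 0.7 rad).
It fails at once if one of the three small seals is moved by more than 20 mm or knocked over (distance of any of seal_a, seal_b, seal_c from where it was at the start of the episode above 0.02 m or angle between any of seal_a, seal_b, seal_c's own z axis and vertical above 0.6 rad).
It also fails if it takes over 138 s, if anything falls off the work surface, if the arm or the gripper's body presses on something with over 40 N, if the wrist force passes 120 N, or if a joint passes its speed limit or range.

ROBOT

A 6-joint arm with a two-finger parallel gripper is mounted at the origin on the work surface. World frame = base frame: x ahead of the robot, y to its left, z up, the work surface at z = 0. Lengths are in m, angles in rad, forces in N, time in s.
With the tool pointing down it reaches from about 0.425 to 1.125 m from the base axis. Payload 14.9 kg.
Tool frame: the origin (TCP) lies at the very end of the fingers, on their centre line; the grasp point (between the pads) lies 19 mm behind it (env.grip_point_offset is the distance from the TCP to the grasp point, in m); z points along the fingers, y is the line along which they close (so a half turn about z gives the same grasp; the last joint's range is limited). The gripper opens to 91 mm and grips with 3 to 60 N. Pads are 32 mm wide; open, the fingers measure 118 mm over their backs; the gripper's body (76 mm by 178 mm) begins 60 mm behind the grasp point.
Start: joints at [-1.291, 0.379, 1.734, -0, 1.028, -0.033], TCP at [0.215, -0.666, 0.214] pointing down, gripper open.
Joint ranges: [-2.77, 2.77], [-0.74, 2.19], [0, 2.66], [-1.06, 4.2], [0.31, 2.87], [-3.08, 3.08]. Speed limits (rad/s): [1.89, 1.89, 2.39, 3.14, 3.14, 3.14].

INTERFACE

Orientations are given as a 3x3 rotation matrix whose columns are the frame's x, y, z axes.
In Python, from workcell import env gives the robot as it stands.
- The arm moves only by the tool send_rows, never from a script. Its argument "plan" is a list of rows, each a list of 3 entries, a list of its own where there are three numbers: the shift along the tool's x, y, z normalised to -1 to 1, where 1 is 8 cm, then the turn, a rotation vector about the tool's x, y, z normalised to -1 to 1, where 1 is 5 degrees, then the finger opening in mm, from 0 to 91.2. In form: [[[dx, dy, dz], [rx, ry, rz], jaw], ...]. A call has 1 to 8 rows; each row shifts and turns the commanded pose from where the row before left it, along the tool's axes as they then stand; what a row does not reach is not made up. A row lasts 1/12 s, in which the tool goes at most 41.7 mm and 7.16 degrees, less where a joint would pass 70% of its speed; a pose out of reach is approached as far as the arm can. A call with a number of a shift or a turn outside -1 to 1 is refused whole. A call with a gripper value outside its range is refused whole. The fingers move at their own pace and stop on an object; "squeeze" is the grip in N (left out, the last holds). Time passes only in rows, so rows that do not move let the fingers close. It gives the time, the measured TCP pose, the force, the opening and the grip force at its end, in the units of the state.
- env.observe(): the state, without advancing time (a new reading comes with each control period).
- env.snapshot(name): name is "scene" or "top" or "wrist"; returns a dict with "frame" (400x640x3 uint8, blue, green, red), "fx", "fy", "cx", "cy" (pixels), "R" (3x3) and "t" (3): a world point X has camera coordinates R X + t. Camera axes: x right, y down, z forward; pixel columns grow to the right and rows downward; lengths in m; the calibration is good to about 2 mm. The wrist camera is an equidistant fisheye: a pixel r from the principal point sees the ray r / f radians off the axis. A picture is of the moment at which its call begins. There is no depth.
- env.close_job(): hands the job in; it is judged then, once.
Trained networks look in a picture, given as the dict that the camera call returned (one of the last four; its "shot" number tells which), for a name from the list of things; names that differ only in an ending like _2 or _b are one class to them, and where a whole thing is asked for, a point or a joint stands for the part that bears it (a point fixed in the world has none). Each returns a list of dicts, best first, with "score" (0 to 1); they miss things now and then, are a little off and sometimes report something else, mostly with a low value. They report only what shows in the picture. A call takes as long as a camera call. They do not tell look-alikes from the thing itself.
- env.look_for(picture, label): "rect" ([left, top, right, bottom] in pixels, round what is visible of it).
The state is a dict: "time": time; "joints": joint angles; "joint_vel": joint speeds; "joint_efforts": joint torques, N m; "tool_pos": TCP position; "eef_rot": TCP orientation; "contact_force": force on the tool from outside, world axes, zero at the start; "wrist_torque": the same for the moment, N m; "width": opening from 0.0 (shut) to 1.0 (fully open); "grasp_force": force on a finger pad.
Only numpy, scipy, OpenCV 4.12 (cv2) and the standard library are available. Lean on these libraries where they do the work, as an engineer would, in place of code of your own. Each camera call takes 0.05 s, during which the arm holds its last target. There are 200 camera calls.

## Working session

There is one attempt and no reset: what is moved stays moved. The work goes in short steps, Python scripts to look and compute and a tool call to move; the robot and the scene stay as the last step left them, time stands still between calls to the robot, and variables do not carry over. Pictures are saved under pics/ and viewed, at most 14 in all, crops included, and the job is handed in when it is done.

Besides the shell and the picture viewer there is one more tool, called after ">>>" as name([rows], argument=value, ...), one row to a line, values as JSON. send_rows: Moves the arm, as the interface text tells. Scaled input: -1 to 1 covers 8 cm each way for a shift and 5 degrees each way for a turn. Its arguments: {"type":"object","properties":{"plan":{"type":"array","items":{"type":"array"}},"squeeze":{"type":"number"}},"required":["plan"]}

```bash
mkdir -p pics; ls; cat > h.py <<'E'
import numpy as np, cv2
from workcell import env
def snap(n,f=None):
    s=env.snapshot(n)
    if f: cv2.imwrite('pics/'+f,s['frame'])
    return s
def at(s,uv,z):
    """pinhole pixel -> world on plane z"""
    R=np.array(s['R']);t=np.array(s['t'])
    d=R.T@np.array([(uv[0]-s['cx'])/s['fx'],(uv[1]-s['cy'])/s['fy'],1]);c=-R.T@t
    return c+d*(z-c[2])/d[2]
def proj(s,X):
    p=np.array(s['R'])@np.array(X)+np.array(s['t'])
    return np.array([s['fx']*p[0]/p[2]+s['cx'],s['fy']*p[1]/p[2]+s['cy']])
E
python3 - <<'E'
from h import *
for n in('top','scene'):
    s=snap(n,n+'0.png'); R=np.array(s['R']);print(n,s['fx'],s['cx'],s['cy'],-R.T@np.array(s['t']),R.round(2).tolist())
    for l in['roundlog_mid','square_mid','stublog_mid','pot_mid','display','board','stand','seal_a','seal_b','seal_c']:
        print(l,[(np.round(d['rect']).tolist(),round(d['score'],2)) for d in env.look_for(s,l)[:4]])
o=env.observe();print(o)
E
```

```text
pics
top 462.9135132854963 318.2391801544658 194.22021202662916 [0.37795831 0.01469299 1.06095668] [[0.03, -1.0, 0.02], [-0.99, -0.03, -0.16], [0.16, -0.01, -0.99]]
roundlog_mid [([293.0, 176.0, 318.0, 202.0], 0.84), ([363.0, 167.0, 378.0, 181.0], 0.23)]
square_mid [([315.0, 213.0, 338.0, 240.0], 0.81)]
stublog_mid [([331.0, 281.0, 360.0, 302.0], 0.87), ([280.0, 273.0, 298.0, 298.0], 0.76), ([403.0, 144.0, 429.0, 172.0], 0.66), ([381.0, 273.0, 405.0, 299.0], 0.61)]
pot_mid [([322.0, 187.0, 345.0, 214.0], 0.77)]
display [([277.0, 147.0, 388.0, 258.0], 0.61)]
board [([144.0, 153.0, 235.0, 271.0], 0.76)]
stand [([432.0, 207.0, 472.0, 245.0], 0.7), ([335.0, 161.0, 347.0, 173.0], 0.45)]
seal_a [([368.0, 165.0, 378.0, 178.0], 0.65)]
seal_b [([368.0, 165.0, 378.0, 178.0], 0.65)]
seal_c [([368.0, 165.0, 378.0, 178.0], 0.65)]
scene 515.3811216236961 318.3318759928759 197.61555178770803 [0.88910145 0.56438043 0.83514266] [[-0.84, 0.54, 0.0], [0.41, 0.64, -0.65], [-0.35, -0.54, -0.76]]
roundlog_mid [([305.0, 182.0, 331.0, 233.0], 0.64)]
square_mid [([320.0, 152.0, 353.0, 200.0], 0.8)]
stublog_m
[... 820 characters left out ...]
812e+00, -3.32508359e-02]), 'joint_vel': array([ 0.00030147,  0.00013943,  0.00099817, -0.00014184,  0.00065103,
        0.00019038]), 'joint_efforts': array([-7.48927152e-03, -7.63721466e+01, -4.34753644e+01,  6.47803140e-02,
        3.91124608e-02, -3.75027241e-05]), 'tool_pos': array([ 0.21541005, -0.66606075,  0.21394967]), 'eef_rot': array([[ 9.51497444e-01,  3.07656649e-01,  3.22448706e-05],
       [ 3.07656650e-01, -9.51497443e-01, -2.68937553e-05],
       [ 2.24068693e-05,  3.55096883e-05, -9.99999999e-01]]), 'contact_force': array([-0.42087602, -0.73123251, -0.2076423 ]), 'wrist_torque': array([-0.01850094, -0.03748513, -0.0467222 ]), 'grasp_force': 0.0, 'width': 1.0024362975773005}
```

```bash
python3 - <<'E'
import cv2
a=cv2.imread('pics/top0.png')[130:310,120:480];cv2.imwrite('pics/topc.png',cv2.resize(a,None,fx=2.2,fy=2.2,interpolation=2))
a=cv2.imread('pics/scene0.png')[90:270,190:440];cv2.imwrite('pics/scenec.png',cv2.resize(a,None,fx=3,fy=3,interpolation=2))
E
```

```text
(no output)
```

View pics/topc.png

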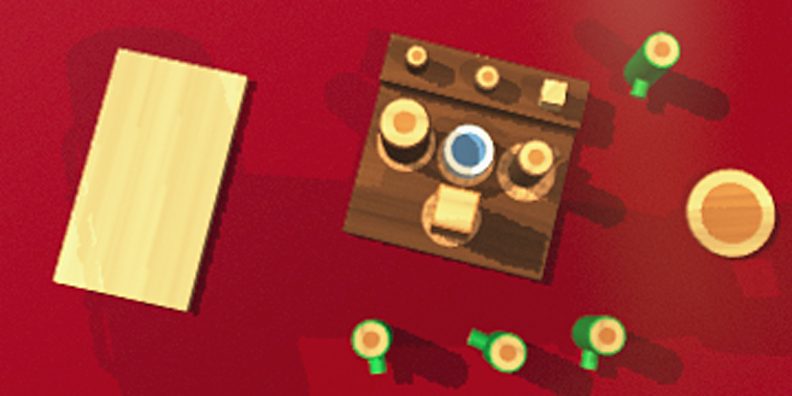

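View pics/scenec.png

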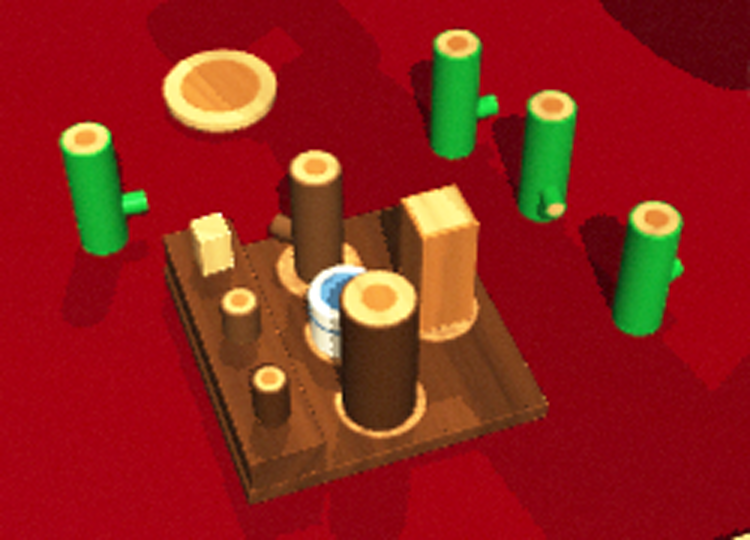

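The four green ones are look-alikes: top pixels (419,153), (289,285), (350,290) and (394,283). The real stublog is the brown one at (363,201) on the -y mark. The roundlog (304,186) is on the +y mark and the square (327,226) on the -x mark. Next I measure positions.

```bash
python3 - <<'E'
from h import *
s=snap('top','top1.png');im=s['frame']
hsv=cv2.cvtColor(im,cv2.COLOR_BGR2HSV)
c=lambda x,y:(120+x/2.2,130+y/2.2)
light=((hsv[...,2]>150)&(hsv[...,0]<35)&(hsv[...,0]>8)).astype(np.uint8)
def blob(mask,u,v,r):
    m=np.zeros_like(mask);u,v=int(u),int(v);m[v-r:v+r,u-r:u+r]=mask[v-r:v+r,u-r:u+r]
    n,l,st,ce=cv2.connectedComponentsWithStats(m)
    i=1+np.argmin(np.hypot(*(ce[1:]-[u,v]).T)+ -0.05*st[1:,4])
    pts=cv2.findNonZero((l==i).astype(np.uint8));h=cv2.convexHull(pts);M=cv2.moments(h)
    return (M['m10']/M['m00'],M['m01']/M['m00']),cv2.minAreaRect(pts),cv2.contourArea(h)
for n,(x,y),z,r in[('round',(404,122),.12,12),('stub',(535,157),.115,10),('square',(457,210),.111,12),('stand',(731,212),.012,26),('board',(150,180),.012,65)]:
    uv,mr,a=blob(light,*c(x,y),r);p=at(s,uv,z)
    box=np.array([at(s,b,z)[:2] for b in cv2.boxPoints(mr)])
    e=[box[1]-box[0],box[2]-box[1]]
    print(n,np.round(uv,1),p.round(4),'sizes',np.round([np.linalg.norm(q) for q in e],3),'ang',np.round([np.degrees(np.arctan2(q[1],q[0])) for q in e],1))
b=((hsv[...,0]>90)&(hsv[...,0]<125)&(hsv[...,1]>60)&(hsv[...,2]>60)).astype(np.uint8)
uv,mr,a=blob(b,*c(468,150),14);print('pot',uv,at(s,uv,.057).round(4),mr[1])
# display corners
for q in[(392,35),(588,85),(545,280),(345,232)]:
    print(np.round(at(s,c(*q),.045 if q[1]<100 else .015),4)[:2])
E
```

```text
round [302.3 185.8] [0.5511 0.0358 0.12  ] sizes [0.048 0.046] ang [ -88.3 -178.4]
stub [363.4 201.2] [ 0.5234 -0.0914  0.115 ] sizes [0.04  0.036] ang [ -88.3 -179.6]
square [326.3 224.5] [ 0.4733 -0.0158  0.111 ] sizes [0.047 0.048] ang [  1.6 -88.4]
stand [451.7 226.4] [ 0.4868 -0.3053  0.012 ] sizes [0.09  0.089] ang [-88.4 178.4]
board [188.1 211.3] [0.5044 0.2957 0.012 ] sizes [0.255 0.146] ang [  -9.8 -103.2]
pot (332.58282828282825, 197.4909090909091) [ 0.5386 -0.03    0.057 ] (14.142135620117188, 14.142135620117188)
[0.6564 0.0498]
[ 0.6098 -0.1524]
[ 0.4117 -0.1136]
[0.455 0.092]
```

```bash
cat >> h.py <<'E'
def plan(*wps,step=.038,jaw=80,pos=None,yaw=None):
    """print rows through waypoints (x,y,z,yaw_deg); tool kept pointing down"""
    o=env.observe();p=np.array(o['tool_pos'] if pos is None else pos,float)
    R0=np.array(o['eef_rot']);a=np.degrees(np.arctan2(R0[1,0],R0[0,0])) if yaw is None else yaw
    rows=[]
    for w in wps:
        T=np.array(w[:3]);n=max(int(np.ceil(np.linalg.norm(T-p)/step)),int(np.ceil(abs(w[3]-a)/4.9)),1)
        for i in range(n):
            k=n-i;c,s_=np.cos(np.radians(a)),np.sin(np.radians(a))
            R=np.array([[c,s_,0],[s_,-c,0],[0,0,-1]])
            d=np.round(R.T@((T-p)/k)/.08,2);r=round(-(w[3]-a)/k/5,2)
            p=p+R@d*.08;a-=r*5;rows.append([d.tolist(),[0,0,r],jaw])
    print(len(rows),'end',p.round(4),round(a,1),'tilt',R0[:,2].round(4))
    for i in range(0,len(rows),8): print(str(rows[i:i+8]).replace(' ','').replace('0.','.'))
E
python3 -c "
from h import *
plan((.474,-.016,.25,-12.5))"
```

```text
19 end [ 0.4738 -0.0163  0.2499] -12.5 tilt [ 0. -0. -1.]
[[[.29,-.35,-.02],[0,0,np.float64(.32)],80],[[.28,-.36,-.02],[0,0,np.float64(.32)],80],[[.27,-.37,-.02],[0,0,np.float64(.32)],80],[[.26,-.38,-.02],[0,0,np.float64(.32)],80],[[.25,-.39,-.02],[0,0,np.float64(.32)],80],[[.24,-.39,-.03],[0,0,np.float64(.32)],80],[[.23,-.4,-.02],[0,0,np.float64(.32)],80],[[.22,-.41,-.03],[0,0,np.float64(.32)],80]]
[[[.21,-.41,-.02],[0,0,np.float64(.32)],80],[[.2,-.42,-.03],[0,0,np.float64(.32)],80],[[.19,-.42,-.02],[0,0,np.float64(.32)],80],[[.17,-.43,-.03],[0,0,np.float64(.32)],80],[[.16,-.43,-.02],[0,0,np.float64(.32)],80],[[.15,-.44,-.03],[0,0,np.float64(.32)],80],[[.14,-.44,-.02],[0,0,np.float64(.32)],80],[[.12,-.44,-.03],[0,0,np.float64(.32)],80]]
[[[.11,-.44,-.02],[0,0,np.float64(.32)],80],[[.1,-.45,-.03],[0,0,np.float64(.32)],80],[[.09,-.45,-.02],[0,0,np.float64(.32)],80]]
```

>>> send_rows([
  [[0.29,-0.35,-0.02],[0,0,0.32],80],
  [[0.28,-0.36,-0.02],[0,0,0.32],80],
  [[0.27,-0.37,-0.02],[0,0,0.32],80],
  [[0.26,-0.38,-0.02],[0,0,0.32],80],
  [[0.25,-0.39,-0.02],[0,0,0.32],80],
  [[0.24,-0.39,-0.03],[0,0,0.32],80],
  [[0.23,-0.4,-0.02],[0,0,0.32],80],
  [[0.22,-0.41,-0.03],[0,0,0.32],80],
])

```text
time: 1.82
tool_pos: [0.3234, -0.3907, 0.2285]
eef_rot: [[0.996, 0.088, 0.0], [0.088, -0.996, -0.0], [0.0, 0.0, -1.0]]
contact_force: [1.1, -0.9, -0.5]
width: 0.878
grasp_force: 0.0
```

>>> send_rows([
  [[0.21,-0.41,-0.02],[0,0,0.32],80],
  [[0.2,-0.42,-0.03],[0,0,0.32],80],
  [[0.19,-0.42,-0.02],[0,0,0.32],80],
  [[0.17,-0.43,-0.03],[0,0,0.32],80],
  [[0.16,-0.43,-0.02],[0,0,0.32],80],
  [[0.15,-0.44,-0.03],[0,0,0.32],80],
  [[0.14,-0.44,-0.02],[0,0,0.32],80],
  [[0.12,-0.44,-0.03],[0,0,0.32],80],
])

```text
time: 2.48
tool_pos: [0.4331, -0.1164, 0.2447]
eef_rot: [[0.991, -0.135, 0.001], [-0.135, -0.991, -0.0], [0.001, 0.0, -1.0]]
contact_force: [0.7, 0.6, 0.1]
width: 0.876
grasp_force: 0.0
```

>>> send_rows([
  [[0.11,-0.44,-0.02],[0,0,0.32],80],
  [[0.1,-0.45,-0.03],[0,0,0.32],80],
  [[0.09,-0.45,-0.02],[0,0,0.32],80],
  [[0,0,0],[0,0,0],80],
  [[0,0,0],[0,0,0],80],
])

```text
time: 2.9
tool_pos: [0.4742, -0.0148, 0.2501]
eef_rot: [[0.977, -0.213, 0.0], [-0.213, -0.977, -0.0], [0.0, -0.0, -1.0]]
contact_force: [0.3, -0.7, -0.6]
width: 0.876
grasp_force: 0.0
```

```bash
sed -i 's/r=round(-(w\[3\]-a)\/k\/5,2)/r=float(round(-(w[3]-a)\/k\/5,2))/; s/print(str(rows\[i:i+8\]).*/print(str(rows[i:i+8]).replace(" ",""))/' h.py; cat >> h.py <<'E'
def fish(s,uv,z):
    """wrist fisheye pixel -> world on plane z"""
    x,y=(uv[0]-s['cx'])/s['fx'],(uv[1]-s['cy'])/s['fy'];th=np.hypot(x,y)
    d=np.array([x/th*np.sin(th),y/th*np.sin(th),np.cos(th)]) if th>0 else np.array([0,0,1.])
    R=np.array(s['R']);c=-R.T@np.array(s['t']);d=R.T@d
    return c+d*(z-c[2])/d[2]
E
python3 - <<'E'
from h import *
s=snap('wrist','w1.png');o=env.observe();print(o['tool_pos'],o['eef_rot'].round(3).tolist(),s['fx'],s['cx'],s['cy'],s['R'].round(2).tolist())
R=np.array(s['R']);print(-R.T@np.array(s['t']))
E
```

```text
[ 0.47373908 -0.01588496  0.24989119] [[0.977, -0.214, -0.0], [-0.214, -0.977, -0.0], [-0.0, 0.0, -1.0]] 309.70691628693146 315.59346543150525 198.85716518449402 [[-0.21, -0.98, 0.0], [-0.94, 0.2, 0.29], [-0.28, 0.06, -0.96]]
[ 0.55503199 -0.03343828  0.42192037]
```

View pics/w1.png

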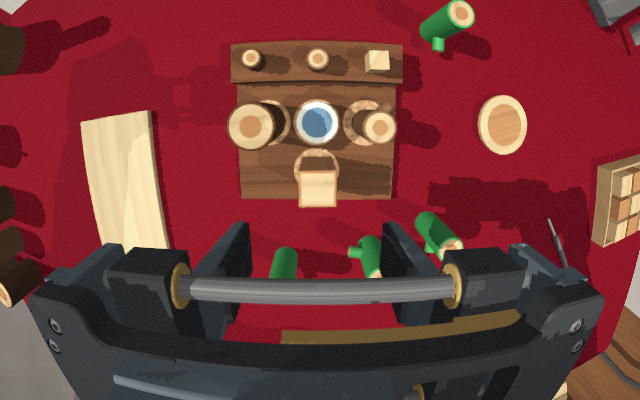

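The wrist picture shows the square's top at about (300,171)-(336,207), the round top at (251,126), the stub top at (380,127) and the pot at (316,122).

```bash
python3 - <<'E'
from h import *
s=snap('wrist','w2.png');im=s['frame']
cv2.imwrite('pics/w2c.png',cv2.resize(im[80:220,220:420],None,fx=4,fy=4,interpolation=2))
P=[fish(s,q,.111)[:2] for q in[(299.5,172),(334,170.5),(336,206.5),(299.5,207.5)]]
print(np.round(P,4).tolist(),np.mean(P,0).round(4))
for i,j in((0,1),(3,2),(0,3),(1,2)):
    d=P[j]-P[i];print(np.linalg.norm(d).round(4),np.degrees(np.arctan2(d[1],d[0])).round(1))
for n,uv,z in(('round',(251,126),.12),('stub',(380,127),.115),('pot',(316,122),.057),('stand',(502.5,125),.012)):print(n,fish(s,uv,z).round(4))
E
```

```text
[[0.4948, -0.0047], [0.4888, -0.0396], [0.4503, -0.034], [0.4575, 0.004]] [ 0.4728 -0.0186]
0.0354 -99.8
0.0386 -100.7
0.0383 166.9
0.0389 171.7
round [0.5522 0.0307 0.12  ]
stub [ 0.5237 -0.0936  0.115 ]
pot [ 0.5387 -0.0317  0.057 ]
stand [ 0.4868 -0.305   0.012 ]
```

View pics/w2c.png

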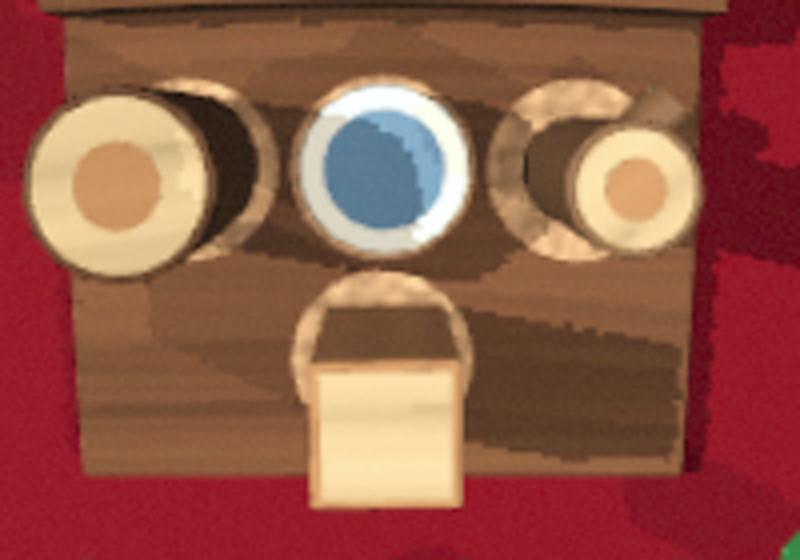

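```bash
python3 -c "
from h import *
plan((.473,-.017,.066,-11.3))"
```

```text
5 end [ 0.4733 -0.0173  0.0658] -11.3 tilt [-3.e-04 -1.e-04 -1.e+00]
[[[-0.0,0.0,0.46],[0,0,-0.05],80],[[-0.0,0.0,0.46],[0,0,-0.04],80],[[-0.0,0.0,0.46],[0,0,-0.05],80],[[-0.0,0.0,0.46],[0,0,-0.04],80],[[-0.0,0.01,0.46],[0,0,-0.05],80]]
```

>>> send_rows([
  [[0,0,0.46],[0,0,-0.05],80],
  [[0,0,0.46],[0,0,-0.04],80],
  [[0,0,0.46],[0,0,-0.05],80],
  [[0,0,0.46],[0,0,-0.04],80],
  [[0,0.01,0.46],[0,0,-0.05],80],
  [[0,0,0],[0,0,0],80],
  [[0,0,0],[0,0,0],80],
])

```text
time: 3.58
tool_pos: [0.4723, -0.0179, 0.0652]
eef_rot: [[0.98, -0.198, -0.004], [-0.198, -0.98, 0.0], [-0.004, 0.0, -1.0]]
contact_force: [0.9, 0.6, 0.3]
width: 0.873
grasp_force: 0.0
```

>>> send_rows([
  [[0,0,0],[0,0,0],55],
  [[0,0,0],[0,0,0],48],
  [[0,0,0],[0,0,0],44],
  [[0,0,0],[0,0,0],34],
  [[0,0,0],[0,0,0],30],
  [[0,0,0],[0,0,0],30],
  [[0,0,0],[0,0,0],30],
], squeeze=20)

```text
time: 4.17
tool_pos: [0.4739, -0.017, 0.0664]
eef_rot: [[0.981, -0.196, 0.001], [-0.196, -0.981, -0.0], [0.001, -0.0, -1.0]]
contact_force: [-1.4, 1.0, 9.4]
width: 0.436
grasp_force: 20.0
```

```bash
python3 - <<'E'
from h import *
snap('scene','s_g1.png');o=env.observe();print(o['tool_pos'],o['width']*91.2,o['grasp_force'],o['contact_force'])
plan((.473,-.017,.21,-11.3),(.426,.3116,.21,-11.3),(.426,.3116,.09,-11.3),jaw=30)
E
```

```text
[ 0.47392999 -0.01699505  0.06641134] 39.95902245987714 19.999412298202515 [-1.63287896  0.51574424  8.6047757 ]
17 end [0.4263 0.3115 0.0896] -11.3 tilt [ 6.e-04 -0.e+00 -1.e+00]
[[[-0.0,0.0,-0.45],[0,0,-0.0],30],[[-0.0,0.0,-0.45],[0,0,-0.0],30],[[-0.01,0.0,-0.45],[0,0,-0.0],30],[[-0.0,0.0,-0.44],[0,0,-0.0],30],[[-0.15,-0.43,-0.0],[0,0,-0.0],30],[[-0.15,-0.43,-0.0],[0,0,-0.0],30],[[-0.15,-0.44,-0.0],[0,0,-0.0],30],[[-0.16,-0.43,-0.0],[0,0,-0.0],30]]
[[[-0.15,-0.44,-0.0],[0,0,-0.0],30],[[-0.16,-0.43,-0.0],[0,0,-0.0],30],[[-0.15,-0.44,-0.0],[0,0,-0.0],30],[[-0.16,-0.43,-0.0],[0,0,-0.0],30],[[-0.15,-0.44,-0.0],[0,0,-0.0],30],[[-0.0,0.0,0.37],[0,0,-0.0],30],[[-0.0,0.0,0.38],[0,0,-0.0],30],[[-0.0,0.0,0.37],[0,0,-0.0],30]]
[[[-0.0,0.0,0.38],[0,0,-0.0],30]]
```

>>> send_rows([
  [[0,0,-0.2],[0,0,0],30],
  [[0,0,-0.4],[0,0,0],30],
  [[0,0,-0.4],[0,0,0],30],
  [[0,0,-0.4],[0,0,0],30],
  [[0,0,-0.2],[0,0,0],30],
  [[0,0,-0.2],[0,0,0],30],
  [[-0.1,-0.2,0],[0,0,0],30],
  [[-0.14,-0.4,0],[0,0,0],30],
])

```text
time: 4.88
tool_pos: [0.4648, 0.0328, 0.2111]
eef_rot: [[0.98, -0.199, 0.002], [-0.199, -0.98, -0.0], [0.002, -0.0, -1.0]]
contact_force: [0.8, 0.1, -2.0]
width: 0.434
grasp_force: 20.0
```

>>> send_rows([
  [[-0.15,-0.43,0],[0,0,0],30],
  [[-0.15,-0.43,0],[0,0,0],30],
  [[-0.15,-0.44,0],[0,0,0],30],
  [[-0.16,-0.43,0],[0,0,0],30],
  [[-0.15,-0.44,0],[0,0,0],30],
  [[-0.16,-0.43,0],[0,0,0],30],
  [[-0.15,-0.44,0],[0,0,0],30],
  [[-0.1,-0.2,0],[0,0,0],30],
])

```text
time: 5.55
tool_pos: [0.4227, 0.3096, 0.21]
eef_rot: [[0.981, -0.195, 0.0], [-0.195, -0.981, 0.001], [0.0, -0.001, -1.0]]
contact_force: [0.0, -0.0, -0.5]
width: 0.443
grasp_force: 20.0
```

```bash
python3 - <<'E'
from h import *
o=env.observe();print(o['tool_pos'],o['width']*91.2,o['grasp_force'],o['contact_force'])
plan((.426,.3116,.09,-11.3),jaw=30)
snap('scene','s_g2.png')
E
```

```text
[0.42272468 0.3096272  0.21002862] 40.36805404605283 19.99733716249466 [ 0.04089211 -0.03291128 -0.52491052]
4 end [0.4263 0.3114 0.09  ] -11.3 tilt [ 3.e-04  6.e-04 -1.e+00]
[[[0.01,-0.01,0.38],[0,0,0.0],30],[[0.01,-0.01,0.37],[0,0,0.0],30],[[0.01,-0.01,0.38],[0,0,0.01],30],[[0.01,-0.0,0.37],[0,0,0.0],30]]
```

View pics/s_g2.png

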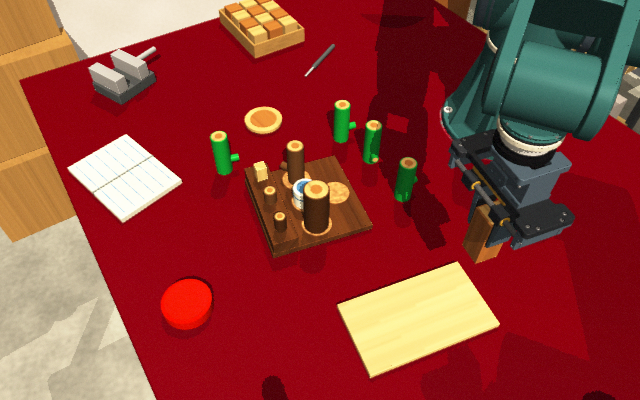

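The block hangs upright in the gripper over the near end of the board (about 483,235). Now I lower it.

>>> send_rows([
  [[0.01,-0.01,0.38],[0,0,0],30],
  [[0.01,-0.01,0.38],[0,0,0],30],
  [[0.01,0,0.38],[0,0,0],30],
  [[0.01,0,0.3],[0,0,0],30],
  [[0,0,0.2],[0,0,0],30],
  [[0,0,0.1],[0,0,0],30],
  [[0,0,0.05],[0,0,0],30],
  [[0,0,0.03],[0,0,0],30],
])

```text
time: 6.27
tool_pos: [0.4269, 0.3073, 0.0644]
eef_rot: [[0.981, -0.196, -0.0], [-0.196, -0.981, -0.0], [-0.0, 0.0, -1.0]]
contact_force: [-0.5, 0.0, -1.6]
width: 0.437
grasp_force: 20.0
```

>>> send_rows([
  [[0,0,0],[0,0,0],30],
  [[0,0,0],[0,0,0],30],
])

```text
time: 6.43
tool_pos: [0.4273, 0.3076, 0.0652]
eef_rot: [[0.981, -0.196, 0.001], [-0.196, -0.981, 0.001], [0.001, -0.001, -1.0]]
contact_force: [0.1, -0.1, -1.9]
width: 0.439
grasp_force: 20.0
```

>>> send_rows([
  [[0,0,0.02],[0,0,0],30],
  [[0,0,0],[0,0,0],30],
])

```text
time: 6.6
tool_pos: [0.4273, 0.3076, 0.0634]
eef_rot: [[0.981, -0.196, 0.001], [-0.196, -0.981, 0.001], [0.001, -0.001, -1.0]]
contact_force: [-0.1, 0.2, 0.9]
width: 0.435
grasp_force: 20.0
```

>>> send_rows([
  [[0,0,0],[0,0,0],46],
  [[0,0,0],[0,0,0],54],
  [[0,0,0],[0,0,0],70],
  [[0,0,0],[0,0,0],70],
  [[0,0,-0.1],[0,0,0],70],
  [[0,0,-0.4],[0,0,0],70],
  [[0,0,-0.5],[0,0,0],70],
  [[0,0,-0.5],[0,0,0],70],
])

```text
time: 7.27
tool_pos: [0.4261, 0.3068, 0.1841]
eef_rot: [[0.981, -0.196, -0.002], [-0.196, -0.981, -0.001], [-0.001, 0.001, -1.0]]
contact_force: [-0.2, 0.6, 0.7]
width: 0.767
grasp_force: 0.0
```

```bash
python3 - <<'E'
from h import *
s=snap('top')
for d in env.look_for(s,'square_mid')[:2]:
    r=d['rect'];print(d['score'],at(s,((r[0]+r[2])/2,(r[1]+r[3])/2),.108),r)
plan((.5236,-.092,.2,-11.3),(.5236,-.092,.07,-11.3),jaw=70)
E
```

```text
15 end [ 0.5237 -0.0924  0.0701] -11.3 tilt [ 0.0077  0.005  -1.    ]
[[[0.19,0.43,-0.01],[0,0,-0.0],70],[[0.19,0.43,-0.01],[0,0,-0.0],70],[[0.2,0.43,-0.01],[0,0,-0.0],70],[[0.19,0.42,-0.01],[0,0,-0.0],70],[[0.2,0.43,-0.01],[0,0,-0.0],70],[[0.19,0.42,-0.01],[0,0,-0.0],70],[[0.2,0.43,-0.01],[0,0,-0.0],70],[[0.19,0.42,-0.02],[0,0,-0.0],70]]
[[[0.2,0.43,-0.01],[0,0,-0.0],70],[[0.19,0.42,-0.02],[0,0,-0.0],70],[[0.2,0.43,-0.01],[0,0,-0.01],70],[[-0.0,-0.0,0.41],[0,0,0.0],70],[[-0.0,-0.0,0.4],[0,0,0.0],70],[[-0.0,-0.0,0.41],[0,0,0.0],70],[[-0.0,-0.0,0.4],[0,0,0.0],70]]
```

>>> send_rows([
  [[0.19,0.43,-0.1],[0,0,0],70],
  [[0.19,0.43,-0.1],[0,0,0],70],
  [[0.2,0.43,0],[0,0,0],70],
  [[0.19,0.42,0],[0,0,0],70],
  [[0.2,0.43,0],[0,0,0],70],
  [[0.19,0.42,0],[0,0,0],70],
  [[0.2,0.43,0],[0,0,0],70],
  [[0.19,0.42,0],[0,0,0],70],
])

```text
time: 8.03
tool_pos: [0.4948, 0.0135, 0.1992]
eef_rot: [[0.981, -0.196, 0.0], [-0.196, -0.981, -0.0], [0.0, -0.0, -1.0]]
contact_force: [1.2, 1.0, 1.0]
width: 0.77
grasp_force: 0.0
```

>>> send_rows([
  [[0.2,0.43,0],[0,0,0],70],
  [[0.19,0.42,0],[0,0,0],70],
  [[0.2,0.43,0],[0,0,0],70],
  [[0,0,0],[0,0,0],70],
  [[0,0,0],[0,0,0],70],
])

```text
time: 8.45
tool_pos: [0.521, -0.0957, 0.1989]
eef_rot: [[0.98, -0.199, -0.0], [-0.199, -0.98, 0.0], [-0.0, -0.0, -1.0]]
contact_force: [-1.0, 0.9, 0.5]
width: 0.769
grasp_force: 0.0
```

```bash
python3 - <<'E'
from h import *
s=snap('scene','s3.png')
plan((.5236,-.092,.070,-11.3),jaw=70)
cv2.imwrite('pics/s3c.png',cv2.resize(s['frame'][80:380,180:580],None,fx=1.9,fy=1.9,interpolation=2))
E
```

```text
4 end [ 0.5237 -0.0919  0.07  ] -11.3 tilt [-4.e-04  2.e-04 -1.e+00]
[[[0.01,-0.01,0.4],[0,0,-0.01],70],[[0.01,-0.01,0.4],[0,0,-0.0],70],[[0.0,-0.01,0.4],[0,0,-0.01],70],[[0.01,-0.01,0.41],[0,0,-0.0],70]]
```

View pics/s3c.png

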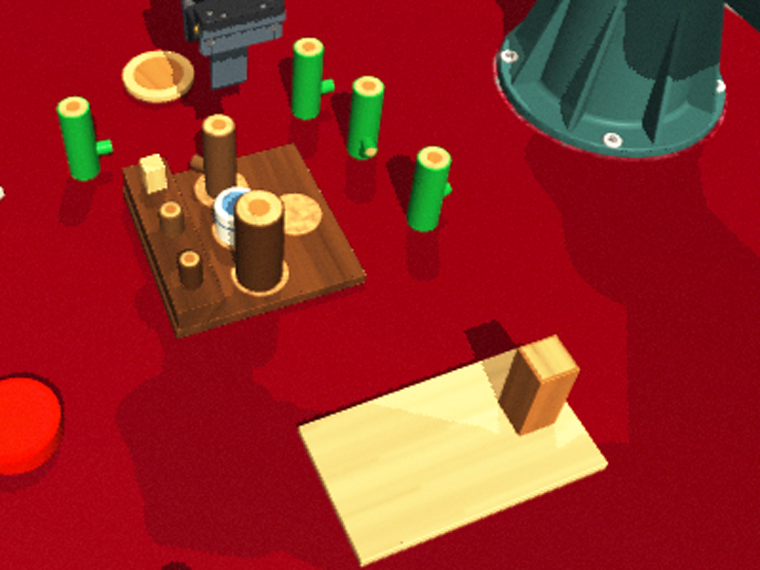

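The square stands upright on the board (crop 540,390). Next is the stublog.

>>> send_rows([
  [[0.01,-0.01,0.4],[0,0,0],70],
  [[0.01,-0.01,0.4],[0,0,0],70],
  [[0,-0.01,0.4],[0,0,0],70],
  [[0.01,-0.01,0.3],[0,0,0],70],
  [[0,0,0.1],[0,0,0],70],
  [[0,0,0],[0,0,0],70],
  [[0,0,0],[0,0,0],70],
])

```text
time: 9.08
tool_pos: [0.5242, -0.091, 0.0715]
eef_rot: [[0.981, -0.195, 0.0], [-0.195, -0.981, 0.0], [0.0, -0.0, -1.0]]
contact_force: [0.2, 0.3, 0.5]
width: 0.768
grasp_force: 0.0
```

>>> send_rows([
  [[0,0,0],[0,0,0],50],
  [[0,0,0],[0,0,0],44],
  [[0,0,0],[0,0,0],40],
  [[0,0,0],[0,0,0],34],
  [[0,0,0],[0,0,0],26],
  [[0,0,0],[0,0,0],26],
  [[0,0,0],[0,0,0],26],
], squeeze=20)

```text
time: 9.67
tool_pos: [0.5242, -0.0917, 0.0711]
eef_rot: [[0.981, -0.196, 0.0], [-0.196, -0.981, -0.0], [0.0, 0.0, -1.0]]
contact_force: [-1.2, 0.9, 6.0]
width: 0.387
grasp_force: 20.0
```

```bash
python3 - <<'E'
from h import *
o=env.observe();print(o['tool_pos'],o['width']*91.2,o['grasp_force'],o['contact_force'])
p=o['tool_pos']
plan((p[0],p[1],.23,-11.3),(.506,.295,.23,-11.3),(.506,.295,.12,-11.3),jaw=26)
E
```

```text
[ 0.5242037  -0.09166538  0.07105256] 35.273450747532074 19.991036653518677 [-1.20734541  0.88219177  6.02149895]
19 end [0.506  0.2954 0.1199] -11.3 tilt [ 4.e-04 -1.e-04 -1.e+00]
[[[0.0,0.0,-0.4],[0,0,-0.0],26],[[0.0,0.0,-0.4],[0,0,-0.0],26],[[0.0,0.0,-0.4],[0,0,-0.0],26],[[0.0,0.0,-0.39],[0,0,-0.0],26],[[0.0,0.0,-0.4],[0,0,-0.01],26],[[-0.11,-0.43,0.0],[0,0,0.0],26],[[-0.11,-0.43,0.0],[0,0,0.0],26],[[-0.11,-0.43,0.0],[0,0,0.0],26]]
[[[-0.1,-0.43,0.0],[0,0,0.0],26],[[-0.11,-0.43,0.0],[0,0,0.0],26],[[-0.1,-0.42,0.0],[0,0,0.0],26],[[-0.11,-0.43,0.0],[0,0,0.0],26],[[-0.1,-0.42,0.0],[0,0,0.0],26],[[-0.11,-0.43,0.0],[0,0,0.0],26],[[-0.1,-0.42,0.0],[0,0,0.0],26],[[-0.11,-0.43,0.0],[0,0,0.0],26]]
[[[0.0,0.0,0.46],[0,0,0.0],26],[[0.0,0.0,0.46],[0,0,0.0],26],[[0.0,0.0,0.46],[0,0,0.0],26]]
```

>>> send_rows([
  [[0,0,-0.2],[0,0,0],26],
  [[0,0,-0.4],[0,0,0],26],
  [[0,0,-0.4],[0,0,0],26],
  [[0,0,-0.4],[0,0,0],26],
  [[0,0,-0.4],[0,0,0],26],
  [[-0.05,-0.2,-0.2],[0,0,0],26],
  [[-0.11,-0.4,0],[0,0,0],26],
  [[-0.11,-0.43,0],[0,0,0],26],
])

```text
time: 10.33
tool_pos: [0.5193, -0.0064, 0.2321]
eef_rot: [[0.98, -0.199, 0.002], [-0.199, -0.98, -0.0], [0.002, -0.0, -1.0]]
contact_force: [0.7, 0.4, -1.6]
width: 0.387
grasp_force: 20.0
```

>>> send_rows([
  [[-0.11,-0.43,0],[0,0,0],26],
  [[-0.11,-0.43,0],[0,0,0],26],
  [[-0.1,-0.43,0],[0,0,0],26],
  [[-0.11,-0.43,0],[0,0,0],26],
  [[-0.1,-0.42,0],[0,0,0],26],
  [[-0.11,-0.43,0],[0,0,0],26],
  [[-0.1,-0.42,0],[0,0,0],26],
  [[-0.11,-0.43,0],[0,0,0],26],
])

```text
time: 11.0
tool_pos: [0.5055, 0.2767, 0.2306]
eef_rot: [[0.981, -0.196, -0.0], [-0.196, -0.981, -0.0], [-0.0, 0.0, -1.0]]
contact_force: [1.6, 0.3, -0.3]
width: 0.39
grasp_force: 20.0
```

>>> send_rows([
  [[-0.05,-0.25,0],[0,0,0],26],
  [[0,0,0],[0,0,0],26],
  [[0,0,0],[0,0,0],26],
])

```text
time: 11.25
tool_pos: [0.5056, 0.2962, 0.2303]
eef_rot: [[0.981, -0.195, -0.001], [-0.195, -0.981, -0.0], [-0.001, 0.001, -1.0]]
contact_force: [0.7, -0.1, -1.5]
width: 0.392
grasp_force: 20.0
```

```bash
python3 - <<'E'
from h import *
o=env.observe();print(o['tool_pos'],o['width']*91.2,o['grasp_force'],o['contact_force'])
plan((.506,.295,.0683,-11.3),jaw=26)
E
```

```text
[0.50560128 0.29617425 0.23030721] 35.77080023832687 19.985515773296356 [ 0.69931714 -0.11673368 -1.4519897 ]
5 end [0.5062 0.2952 0.0679] -11.3 tilt [-7.e-04 -4.e-04 -1.e+00]
[[[0.0,0.0,0.41],[0,0,0.0],26],[[0.0,0.0,0.4],[0,0,0.0],26],[[0.0,0.0,0.41],[0,0,0.0],26],[[0.0,0.01,0.4],[0,0,0.01],26],[[0.01,0.0,0.41],[0,0,0.0],26]]
```

Total travel down is 0.162 m, which is 2.03 units.

>>> send_rows([
  [[0,0,0.4],[0,0,0],26],
  [[0,0,0.4],[0,0,0],26],
  [[0,0,0.4],[0,0,0],26],
  [[0,0,0.4],[0,0,0],26],
  [[0,0,0.3],[0,0,0],26],
  [[0,0,0.1],[0,0,0],26],
  [[0,0,0.03],[0,0,0],26],
  [[0,0,0],[0,0,0],26],
])

```text
time: 11.92
tool_pos: [0.5062, 0.2947, 0.0684]
eef_rot: [[0.98, -0.197, -0.001], [-0.197, -0.98, -0.0], [-0.001, 0.0, -1.0]]
contact_force: [0.2, 0.4, -0.7]
width: 0.39
grasp_force: 20.0
```

>>> send_rows([
  [[0,0,0],[0,0,0],26],
  [[0,0,0],[0,0,0],26],
])

```text
time: 12.08
tool_pos: [0.5066, 0.2955, 0.0694]
eef_rot: [[0.98, -0.197, 0.001], [-0.197, -0.98, 0.001], [0.001, -0.001, -1.0]]
contact_force: [0.0, -0.5, -0.4]
width: 0.396
grasp_force: 20.0
```

>>> send_rows([
  [[0,0,0.01],[0,0,0],26],
  [[0,0,0],[0,0,0],26],
  [[0,0,0],[0,0,0],42],
  [[0,0,0],[0,0,0],50],
  [[0,0,0],[0,0,0],70],
  [[0,0,0],[0,0,0],70],
  [[0,0,-0.1],[0,0,0],70],
  [[0,0,-0.4],[0,0,0],75],
])

```text
time: 12.75
tool_pos: [0.5037, 0.2942, 0.1046]
eef_rot: [[0.981, -0.196, -0.006], [-0.196, -0.981, -0.003], [-0.005, 0.004, -1.0]]
contact_force: [0.6, -1.1, -1.9]
width: 0.793
grasp_force: 0.0
```

>>> send_rows([
  [[0,0,-0.5],[0,0,0],78],
  [[0,0,-0.5],[0,0,0],78],
  [[0,0,-0.1],[0,0,0],78],
  [[0,0,0],[0,0,0],78],
])

```text
time: 13.08
tool_pos: [0.5077, 0.2964, 0.1996]
eef_rot: [[0.981, -0.196, 0.005], [-0.196, -0.981, 0.003], [0.005, -0.004, -1.0]]
contact_force: [0.4, -0.1, -0.8]
width: 0.855
grasp_force: 0.0
```

```bash
python3 - <<'E'
from h import *
o=env.observe();print(o['tool_pos'])
plan((.5517,.034,.2,-11.3),jaw=78)
E
```

```text
[0.50770999 0.29642201 0.19956504]
8 end [0.5514 0.0339 0.2004] -11.3 tilt [ 0.0054  0.0029 -1.    ]
[[[0.15,0.39,-0.0],[0,0,-0.0],78],[[0.15,0.39,-0.0],[0,0,-0.0],78],[[0.15,0.39,-0.0],[0,0,-0.0],78],[[0.15,0.39,-0.0],[0,0,-0.0],78],[[0.15,0.39,-0.0],[0,0,-0.0],78],[[0.14,0.39,-0.0],[0,0,-0.0],78],[[0.15,0.38,-0.0],[0,0,-0.0],78],[[0.14,0.39,-0.01],[0,0,-0.0],78]]
```

>>> send_rows([
  [[0.15,0.39,0],[0,0,0],80],
  [[0.15,0.39,0],[0,0,0],80],
  [[0.15,0.39,0],[0,0,0],80],
  [[0.15,0.39,0],[0,0,0],80],
  [[0.15,0.39,0],[0,0,0],80],
  [[0.14,0.39,0],[0,0,0],80],
  [[0.15,0.38,0],[0,0,0],80],
  [[0.14,0.39,0],[0,0,0],80],
])

```text
time: 13.75
tool_pos: [0.5492, 0.0314, 0.1946]
eef_rot: [[0.981, -0.196, -0.001], [-0.196, -0.981, -0.0], [-0.001, 0.0, -1.0]]
contact_force: [-0.1, 0.5, -0.2]
width: 0.875
grasp_force: 0.0
```

>>> send_rows([
  [[0,0,0],[0,0,0],80],
  [[0,0,0],[0,0,0],80],
  [[0,0,0],[0,0,0],80],
])

```text
time: 14.0
tool_pos: [0.5492, 0.0332, 0.1948]
eef_rot: [[0.98, -0.197, -0.001], [-0.197, -0.98, 0.0], [-0.001, 0.0, -1.0]]
contact_force: [0.6, 0.2, -0.4]
width: 0.88
grasp_force: 0.0
```

```bash
python3 - <<'E'
from h import *
o=env.observe();print(o['tool_pos'])
plan((.5517,.034,.072,-11.3),jaw=80)
s=snap('scene');cv2.imwrite('pics/s4c.png',cv2.resize(s['frame'][80:380,180:580],None,fx=1.9,fy=1.9,interpolation=2))
E
```

```text
[0.54920629 0.0331818  0.19481315]
4 end [0.5519 0.0343 0.0716] -11.3 tilt [-1.2e-03  1.0e-04 -1.0e+00]
[[[0.01,-0.0,0.38],[0,0,-0.0],80],[[0.01,-0.01,0.39],[0,0,-0.0],80],[[0.0,-0.0,0.38],[0,0,-0.01],80],[[0.01,-0.01,0.39],[0,0,-0.0],80]]
```

View pics/s4c.png

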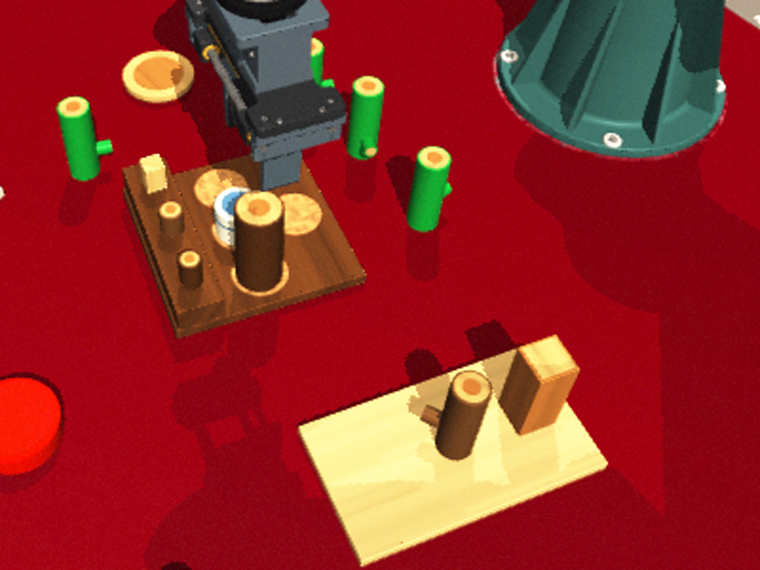

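Both blanks stand on the board and the gripper is above the roundlog. Descending.

>>> send_rows([
  [[0.01,0,0.38],[0,0,0],80],
  [[0.01,-0.01,0.39],[0,0,0],80],
  [[0,0,0.38],[0,0,0],80],
  [[0.01,0,0.29],[0,0,0],80],
  [[0,0,0.1],[0,0,0],80],
  [[0,0,0],[0,0,0],80],
  [[0,0,0],[0,0,0],80],
])

```text
time: 14.63
tool_pos: [0.5524, 0.034, 0.0729]
eef_rot: [[0.981, -0.196, -0.0], [-0.196, -0.981, 0.0], [-0.0, -0.0, -1.0]]
contact_force: [-0.4, -0.2, 1.1]
width: 0.879
grasp_force: 0.0
```

>>> send_rows([
  [[0,0,0],[0,0,0],64],
  [[0,0,0],[0,0,0],58],
  [[0,0,0],[0,0,0],54],
  [[0,0,0],[0,0,0],48],
  [[0,0,0],[0,0,0],40],
  [[0,0,0],[0,0,0],40],
  [[0,0,0],[0,0,0],40],
])

```text
time: 15.22
tool_pos: [0.5526, 0.0333, 0.0728]
eef_rot: [[0.981, -0.197, 0.001], [-0.197, -0.981, 0.0], [0.001, -0.0, -1.0]]
contact_force: [-0.5, 0.5, 6.9]
width: 0.54
grasp_force: 20.0
```

```bash
python3 - <<'E'
from h import *
o=env.observe();p=o['tool_pos'];print(p,o['width']*91.2,o['grasp_force'],o['contact_force'])
plan((p[0],p[1],.21,-11.3),(.584,.280,.21,-11.3),jaw=40)
E
```

```text
[0.55263344 0.03327635 0.072841  ] 49.221739248034375 19.990323185920715 [-0.45773     0.4715009   6.94978275]
11 end [0.5839 0.2799 0.2096] -11.3 tilt [ 7.e-04  0.e+00 -1.e+00]
[[[0.0,0.0,-0.43],[0,0,-0.0],40],[[0.0,0.0,-0.43],[0,0,-0.0],40],[[0.0,0.0,-0.43],[0,0,-0.0],40],[[0.0,0.0,-0.42],[0,0,-0.01],40],[[-0.03,-0.44,-0.0],[0,0,0.0],40],[[-0.03,-0.44,-0.0],[0,0,0.0],40],[[-0.03,-0.44,-0.0],[0,0,0.0],40],[[-0.03,-0.45,-0.0],[0,0,0.0],40]]
[[[-0.03,-0.44,-0.0],[0,0,0.0],40],[[-0.03,-0.45,-0.0],[0,0,0.0],40],[[-0.04,-0.44,-0.0],[0,0,0.0],40]]
```

>>> send_rows([
  [[0,0,-0.2],[0,0,0],40],
  [[0,0,-0.4],[0,0,0],40],
  [[0,0,-0.4],[0,0,0],40],
  [[0,0,-0.4],[0,0,0],40],
  [[0,0,-0.31],[0,0,0],40],
  [[-0.03,-0.25,0],[0,0,0],40],
  [[-0.03,-0.4,0],[0,0,0],40],
  [[-0.03,-0.45,0],[0,0,0],40],
])

```text
time: 15.88
tool_pos: [0.5625, 0.1212, 0.2098]
eef_rot: [[0.98, -0.198, 0.001], [-0.198, -0.98, 0.0], [0.001, -0.0, -1.0]]
contact_force: [0.0, -0.7, -0.3]
width: 0.543
grasp_force: 20.0
```

>>> send_rows([
  [[-0.03,-0.45,0],[0,0,0],40],
  [[-0.03,-0.45,0],[0,0,0],40],
  [[-0.03,-0.45,0],[0,0,0],40],
  [[-0.03,-0.4,0],[0,0,0],40],
  [[-0.01,-0.25,0],[0,0,0],40],
  [[0,0,0],[0,0,0],40],
  [[0,0,0],[0,0,0],40],
])

```text
time: 16.47
tool_pos: [0.5834, 0.2806, 0.2087]
eef_rot: [[0.981, -0.195, -0.001], [-0.195, -0.981, -0.0], [-0.001, 0.0, -1.0]]
contact_force: [0.6, -0.2, -1.0]
width: 0.548
grasp_force: 20.0
```

```bash
python3 - <<'E'
from h import *
o=env.observe();print(o['tool_pos'],o['width']*91.2,o['contact_force'])
plan((.584,.280,.0698,-11.3),jaw=40)
E
```

```text
[0.58335248 0.28064678 0.20869594] 49.96727189429589 [ 0.64439515 -0.17761658 -1.00943062]
4 end [0.584  0.2797 0.0695] -11.3 tilt [-6.e-04 -3.e-04 -1.e+00]
[[[0.0,0.0,0.43],[0,0,0.0],40],[[0.0,0.0,0.44],[0,0,0.0],40],[[0.0,0.0,0.43],[0,0,0.01],40],[[0.01,0.01,0.44],[0,0,0.0],40]]
```

>>> send_rows([
  [[0,0,0.4],[0,0,0],40],
  [[0,0,0.4],[0,0,0],40],
  [[0,0,0.4],[0,0,0],40],
  [[0,0,0.3],[0,0,0],40],
  [[0,0,0.15],[0,0,0],40],
  [[0,0,0.07],[0,0,0],40],
  [[0,0,0.03],[0,0,0],40],
  [[0,0,0],[0,0,0],40],
])

```text
time: 17.13
tool_pos: [0.5842, 0.2796, 0.0701]
eef_rot: [[0.98, -0.197, 0.001], [-0.197, -0.98, 0.0], [0.0, -0.0, -1.0]]
contact_force: [0.9, -0.0, -0.8]
width: 0.545
grasp_force: 20.0
```

>>> send_rows([
  [[0,0,0],[0,0,0],40],
  [[0,0,0],[0,0,0],40],
])

```text
time: 17.3
tool_pos: [0.5844, 0.28, 0.0703]
eef_rot: [[0.98, -0.197, 0.002], [-0.197, -0.98, 0.001], [0.001, -0.001, -1.0]]
contact_force: [1.1, 0.3, -2.1]
width: 0.545
grasp_force: 20.0
```

>>> send_rows([
  [[0,0,0.01],[0,0,0],40],
  [[0,0,0],[0,0,0],40],
  [[0,0,0],[0,0,0],56],
  [[0,0,0],[0,0,0],64],
  [[0,0,0],[0,0,0],80],
  [[0,0,0],[0,0,0],80],
  [[0,0,-0.1],[0,0,0],80],
  [[0,0,-0.4],[0,0,0],80],
])

```text
time: 17.97
tool_pos: [0.5811, 0.2788, 0.105]
eef_rot: [[0.98, -0.196, -0.006], [-0.196, -0.981, -0.003], [-0.006, 0.004, -1.0]]
contact_force: [-0.4, -0.9, -0.4]
width: 0.878
grasp_force: 0.0
```

>>> send_rows([
  [[0,0,-0.5],[0,0,0],80],
  [[0,0,-0.5],[0,0,0],80],
  [[0,0,-0.1],[0,0,0],80],
  [[0,0,0],[0,0,0],80],
])

```text
time: 18.3
tool_pos: [0.5854, 0.2807, 0.2006]
eef_rot: [[0.981, -0.196, 0.006], [-0.196, -0.981, 0.002], [0.005, -0.004, -1.0]]
contact_force: [0.4, 0.5, -0.9]
width: 0.876
grasp_force: 0.0
```

```bash
python3 - <<'E'
from h import *
o=env.observe();print(o['tool_pos'])
plan((.5386,-.0305,.19,-11.3),jaw=80)
E
```

```text
[0.58544295 0.28074112 0.20062811]
9 end [ 0.5386 -0.0305  0.1902] -11.3 tilt [ 0.0056  0.0025 -1.    ]
[[[0.02,0.44,0.01],[0,0,-0.0],80],[[0.02,0.44,0.02],[0,0,-0.0],80],[[0.02,0.44,0.01],[0,0,-0.0],80],[[0.02,0.43,0.02],[0,0,-0.0],80],[[0.02,0.44,0.01],[0,0,-0.0],80],[[0.02,0.43,0.02],[0,0,-0.0],80],[[0.02,0.44,0.01],[0,0,-0.0],80],[[0.02,0.43,0.02],[0,0,-0.0],80]]
[[[0.03,0.44,0.01],[0,0,-0.01],80]]
```

>>> send_rows([
  [[0.02,0.44,0.01],[0,0,0],80],
  [[0.02,0.44,0.02],[0,0,0],80],
  [[0.02,0.44,0.01],[0,0,0],80],
  [[0.02,0.43,0.02],[0,0,0],80],
  [[0.02,0.44,0.01],[0,0,0],80],
  [[0.02,0.43,0.02],[0,0,0],80],
  [[0.02,0.44,0.01],[0,0,0],80],
  [[0.02,0.43,0.02],[0,0,0],80],
])

```text
time: 18.97
tool_pos: [0.5402, 0.0021, 0.1859]
eef_rot: [[0.981, -0.196, -0.001], [-0.196, -0.981, 0.0], [-0.001, 0.0, -1.0]]
contact_force: [0.7, -0.5, 0.4]
width: 0.88
grasp_force: 0.0
```

>>> send_rows([
  [[0.03,0.44,0.01],[0,0,0],80],
  [[0,0,0],[0,0,0],80],
  [[0,0,0],[0,0,0],80],
])

```text
time: 19.22
tool_pos: [0.536, -0.0327, 0.1851]
eef_rot: [[0.98, -0.199, -0.001], [-0.199, -0.98, 0.0], [-0.001, 0.0, -1.0]]
contact_force: [0.4, 0.6, 0.3]
width: 0.876
grasp_force: 0.0
```

```bash
python3 - <<'E'
from h import *
o=env.observe();print(o['tool_pos'])
plan((.538,-.0295,.027,-11.3),jaw=80)
s=snap('scene');cv2.imwrite('pics/s5c.png',cv2.resize(s['frame'][80:380,180:580],None,fx=1.9,fy=1.9,interpolation=2))
E
```

```text
[ 0.53602233 -0.03268227  0.18507487]
5 end [ 0.5382 -0.0299  0.0267] -11.3 tilt [-1.4e-03  2.0e-04 -1.0e+00]
[[[0.0,-0.01,0.4],[0,0,-0.01],80],[[0.0,-0.01,0.39],[0,0,-0.01],80],[[0.01,-0.01,0.4],[0,0,-0.01],80],[[0.0,-0.01,0.39],[0,0,-0.0],80],[[0.01,-0.0,0.4],[0,0,-0.01],80]]
```

View pics/s5c.png

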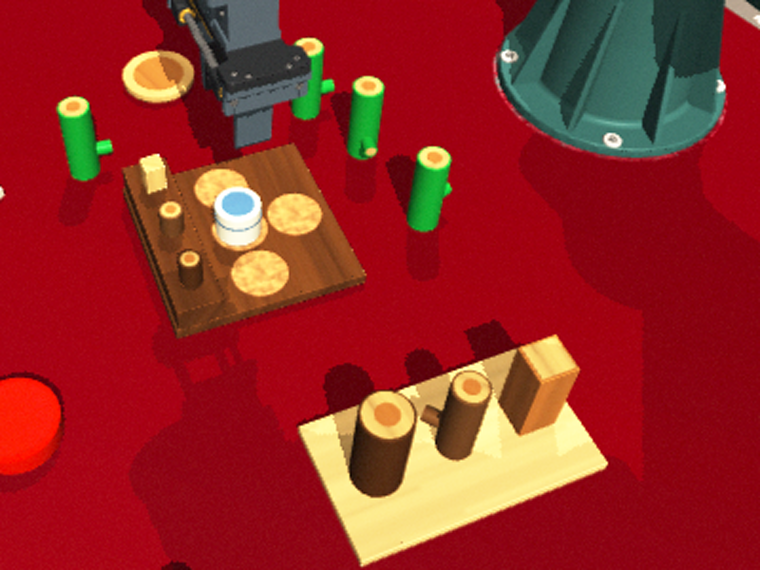

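All three blanks stand on the board and the pot is free at crop (238,215).

>>> send_rows([
  [[0,-0.01,0.4],[0,0,0],80],
  [[0,-0.01,0.4],[0,0,0],80],
  [[0.01,-0.01,0.4],[0,0,0],80],
  [[0,-0.01,0.4],[0,0,0],80],
  [[0.01,0,0.25],[0,0,0],80],
  [[0,0,0.12],[0,0,0],80],
  [[0,0,0],[0,0,0],80],
  [[0,0,0],[0,0,0],80],
])

```text
time: 19.93
tool_pos: [0.5392, -0.0279, 0.0286]
eef_rot: [[0.981, -0.196, -0.0], [-0.196, -0.981, 0.0], [-0.0, 0.0, -1.0]]
contact_force: [0.4, 1.1, 0.1]
width: 0.876
grasp_force: 0.0
```

>>> send_rows([
  [[0,0,0],[0,0,0],64],
  [[0,0,0],[0,0,0],58],
  [[0,0,0],[0,0,0],54],
  [[0,0,0],[0,0,0],48],
  [[0,0,0],[0,0,0],40],
  [[0,0,0],[0,0,0],40],
  [[0,0,0],[0,0,0],40],
], squeeze=25)

```text
time: 20.52
tool_pos: [0.5394, -0.0286, 0.0289]
eef_rot: [[0.981, -0.196, 0.001], [-0.196, -0.981, -0.0], [0.001, -0.0, -1.0]]
contact_force: [-1.5, -0.9, 8.2]
width: 0.541
grasp_force: 25.0
```

```bash
python3 - <<'E'
from h import *
o=env.observe();p=o['tool_pos'];print(p,o['width']*91.2,o['grasp_force'],o['contact_force'])
plan((p[0],p[1],.16,-11.3),(.4868,-.305,.16,-11.3),jaw=40)
E
```

```text
[ 0.53937334 -0.02861393  0.02890363] 49.30349909889842 25.00123679637909 [-1.50093058 -0.91560473  8.1523837 ]
12 end [ 0.4866 -0.3052  0.1601] -11.3 tilt [ 6.e-04 -1.e-04 -1.e+00]
[[[0.0,0.0,-0.41],[0,0,-0.0],40],[[0.0,0.0,-0.41],[0,0,-0.0],40],[[0.0,0.0,-0.41],[0,0,-0.0],40],[[0.0,0.0,-0.41],[0,0,-0.01],40],[[0.0,0.44,0.0],[0,0,0.0],40],[[0.0,0.44,0.0],[0,0,0.0],40],[[0.01,0.44,0.0],[0,0,0.0],40],[[0.0,0.44,0.0],[0,0,0.0],40]]
[[[0.01,0.44,0.0],[0,0,0.0],40],[[0.0,0.44,0.0],[0,0,0.0],40],[[0.01,0.44,0.0],[0,0,0.0],40],[[0.0,0.44,0.0],[0,0,0.0],40]]
```

>>> send_rows([
  [[0,0,-0.2],[0,0,0],40],
  [[0,0,-0.41],[0,0,0],40],
  [[0,0,-0.41],[0,0,0],40],
  [[0,0,-0.41],[0,0,0],40],
  [[0,0,-0.2],[0,0,0],40],
  [[0,0.24,0],[0,0,0],40],
  [[0,0.44,0],[0,0,0],40],
  [[0.01,0.44,0],[0,0,0],40],
])

```text
time: 21.18
tool_pos: [0.5219, -0.117, 0.1593]
eef_rot: [[0.981, -0.194, 0.001], [-0.194, -0.981, -0.0], [0.001, 0.0, -1.0]]
contact_force: [0.9, 0.4, -1.6]
width: 0.542
grasp_force: 25.0
```

>>> send_rows([
  [[0,0.44,0],[0,0,0],40],
  [[0.01,0.44,0],[0,0,0],40],
  [[0,0.44,0],[0,0,0],40],
  [[0.01,0.44,0],[0,0,0],40],
  [[0,0.44,0],[0,0,0],40],
  [[0,0.2,0],[0,0,0],40],
  [[0,0,0],[0,0,0],40],
  [[0,0,0],[0,0,0],40],
])

```text
time: 21.85
tool_pos: [0.4856, -0.3056, 0.1585]
eef_rot: [[0.98, -0.198, -0.0], [-0.198, -0.98, 0.0], [-0.0, -0.0, -1.0]]
contact_force: [-0.0, 0.2, -1.7]
width: 0.544
grasp_force: 25.0
```

```bash
python3 - <<'E'
from h import *
o=env.observe();print(o['tool_pos'],o['width']*91.2,o['contact_force'])
plan((.4868,-.305,.026,-11.3),jaw=40)
E
```

```text
[ 0.48556829 -0.30564039  0.15853913] 49.6318135038537 [-0.01061029  0.22309382 -1.66919066]
4 end [ 0.4865 -0.305   0.0257] -11.3 tilt [-3.e-04  3.e-04 -1.e+00]
[[[0.0,-0.0,0.41],[0,0,-0.01],40],[[0.0,-0.0,0.42],[0,0,-0.01],40],[[0.01,-0.01,0.41],[0,0,-0.0],40],[[0.0,-0.0,0.42],[0,0,-0.01],40]]
```

>>> send_rows([
  [[0.01,-0.01,0.4],[0,0,0],40],
  [[0,0,0.4],[0,0,0],40],
  [[0,0,0.4],[0,0,0],40],
  [[0,0,0.25],[0,0,0],40],
  [[0,0,0.12],[0,0,0],40],
  [[0,0,0.06],[0,0,0],40],
  [[0,0,0.02],[0,0,0],40],
  [[0,0,0],[0,0,0],40],
])

```text
time: 22.52
tool_pos: [0.4877, -0.3045, 0.0276]
eef_rot: [[0.981, -0.196, 0.001], [-0.196, -0.981, -0.001], [0.001, 0.0, -1.0]]
contact_force: [0.0, 0.2, -2.0]
width: 0.543
grasp_force: 25.0
```

>>> send_rows([
  [[0,0,0],[0,0,0],40],
  [[0,0,0],[0,0,0],40],
])

```text
time: 22.68
tool_pos: [0.4877, -0.3049, 0.028]
eef_rot: [[0.981, -0.196, 0.002], [-0.196, -0.981, -0.001], [0.002, 0.001, -1.0]]
contact_force: [0.1, -0.7, -1.7]
width: 0.544
grasp_force: 25.0
```

Another 2 mm lower, then release.

>>> send_rows([
  [[0,0,0.02],[0,0,0],40],
  [[0,0,0.005],[0,0,0],40],
  [[0,0,0],[0,0,0],56],
  [[0,0,0],[0,0,0],64],
  [[0,0,0],[0,0,0],80],
  [[0,0,0],[0,0,0],80],
  [[0,0,-0.1],[0,0,0],80],
  [[0,0,-0.4],[0,0,0],80],
])

```text
time: 23.35
tool_pos: [0.4848, -0.303, 0.0619]
eef_rot: [[0.98, -0.197, -0.005], [-0.196, -0.98, 0.004], [-0.006, -0.002, -1.0]]
contact_force: [-0.6, 1.3, -1.0]
width: 0.875
grasp_force: 0.0
```

>>> send_rows([
  [[0,0,-0.5],[0,0,0],80],
  [[0,0,-0.5],[0,0,0],80],
  [[0,0,-0.5],[0,0,0],80],
  [[0,0,-0.2],[0,0,0],80],
  [[0,0,0],[0,0,0],80],
])

```text
time: 23.77
tool_pos: [0.4889, -0.3057, 0.206]
eef_rot: [[0.981, -0.196, 0.006], [-0.196, -0.981, -0.004], [0.007, 0.003, -1.0]]
contact_force: [0.1, 0.1, 1.2]
width: 0.88
grasp_force: 0.0
```

```bash
python3 - <<'E'
from h import *
s=snap('wrist','w3.png');p=env.look_for(s,'pot_mid');st=env.look_for(s,'stand')
for d in p[:2]+st[:2]: r=d['rect'];print(np.round(r),round(d['score'],2))
for d,z in((p[:1],.054),(st[:1],.012)):
    for q in d: r=q['rect'];print(fish(s,((r[0]+r[2])/2,(r[1]+r[3])/2),z))
r=p[0]['rect'] if p else [250,50,350,150]
u,v=int((r[0]+r[2])/2),int((r[1]+r[3])/2);x=max(u-80,0);y=max(v-60,0)
cv2.imwrite('pics/w3c.png',cv2.resize(s['frame'][y:y+120,x:x+160],None,fx=4,fy=4,interpolation=2));print(x,y)
o=env.observe();print(o['tool_pos'])
plan((.51,.08,.2,-11.3),(.5845,.28,.2,-11.3),jaw=80)
E
```

```text
[294. 163. 336. 208.] 0.96
[284. 140. 354. 215.] 0.88
[ 0.49000143 -0.30679994  0.054     ]
[ 0.48934947 -0.31189464  0.012     ]
234 125
[ 0.48655701 -0.30416281  0.20022501]
17 end [0.5846 0.28   0.2002] -11.3 tilt [-6.e-04  4.e-04 -1.e+00]
[[[-0.06,-0.43,0.0],[0,0,-0.0],80],[[-0.06,-0.43,0.0],[0,0,-0.0],80],[[-0.06,-0.43,0.0],[0,0,-0.0],80],[[-0.06,-0.43,0.0],[0,0,-0.0],80],[[-0.06,-0.44,0.0],[0,0,-0.0],80],[[-0.06,-0.43,0.0],[0,0,-0.0],80],[[-0.06,-0.44,0.0],[0,0,-0.0],80],[[-0.06,-0.43,0.0],[0,0,-0.0],80]]
[[[-0.06,-0.44,0.0],[0,0,-0.0],80],[[-0.06,-0.43,0.0],[0,0,-0.0],80],[[-0.06,-0.44,0.0],[0,0,-0.01],80],[[0.07,-0.44,0.0],[0,0,0.0],80],[[0.07,-0.44,0.0],[0,0,0.0],80],[[0.07,-0.44,0.0],[0,0,0.0],80],[[0.07,-0.44,0.0],[0,0,0.0],80],[[0.07,-0.43,0.0],[0,0,0.0],80]]
[[[0.08,-0.44,0.0],[0,0,0.0],80]]
```

View pics/w3c.png

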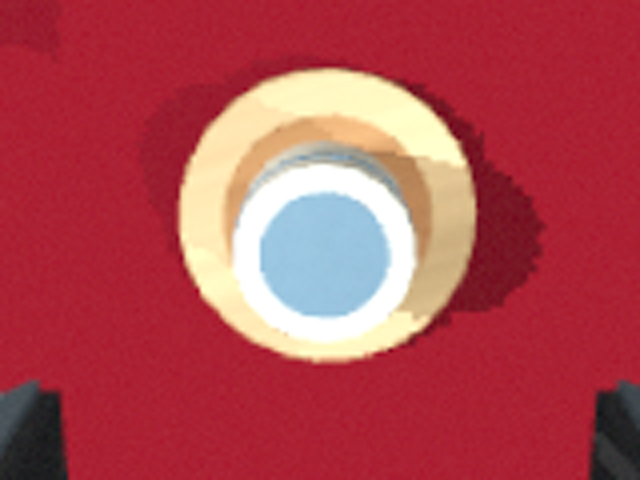

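The pot stands centred on the round stand, off by about 1–3 mm. Next I return the roundlog.

>>> send_rows([
  [[-0.06,-0.43,0],[0,0,0],80],
  [[-0.06,-0.43,0],[0,0,0],80],
  [[-0.06,-0.43,0],[0,0,0],80],
  [[-0.06,-0.43,0],[0,0,0],80],
  [[-0.06,-0.44,0],[0,0,0],80],
  [[-0.06,-0.43,0],[0,0,0],80],
  [[-0.06,-0.44,0],[0,0,0],80],
  [[-0.06,-0.43,0],[0,0,0],80],
])

```text
time: 24.58
tool_pos: [0.5026, -0.0237, 0.1992]
eef_rot: [[0.98, -0.197, -0.003], [-0.197, -0.98, 0.0], [-0.003, 0.0, -1.0]]
contact_force: [0.6, 0.5, -0.3]
width: 0.877
grasp_force: 0.0
```

>>> send_rows([
  [[-0.06,-0.44,0],[0,0,0],80],
  [[-0.06,-0.43,0],[0,0,0],80],
  [[-0.06,-0.44,0],[0,0,0],80],
  [[0.07,-0.44,0],[0,0,0],80],
  [[0.07,-0.44,0],[0,0,0],80],
  [[0.07,-0.44,0],[0,0,0],80],
  [[0.07,-0.44,0],[0,0,0],80],
  [[0.07,-0.43,0],[0,0,0],80],
])

```text
time: 25.25
tool_pos: [0.5715, 0.2479, 0.1987]
eef_rot: [[0.981, -0.196, -0.003], [-0.196, -0.981, -0.001], [-0.003, 0.002, -1.0]]
contact_force: [0.5, -1.1, 0.1]
width: 0.874
grasp_force: 0.0
```

>>> send_rows([
  [[0.08,-0.44,0],[0,0,0],80],
  [[0,0,0],[0,0,0],80],
  [[0,0,0],[0,0,0],80],
  [[0,0,0],[0,0,0],80],
])

```text
time: 25.58
tool_pos: [0.5842, 0.279, 0.199]
eef_rot: [[0.981, -0.196, -0.003], [-0.196, -0.981, -0.001], [-0.002, 0.002, -1.0]]
contact_force: [-0.8, -0.2, 0.5]
width: 0.878
grasp_force: 0.0
```

```bash
python3 - <<'E'
from h import *
o=env.observe();print(o['tool_pos'])
plan((.5844,.28,.070,-11.3),jaw=80)
E
```

```text
[0.58420622 0.27903063 0.19895875]
4 end [0.5844 0.2798 0.0702] -11.3 tilt [-0.0027 -0.0013 -1.    ]
[[[-0.0,-0.0,0.4],[0,0,-0.0],80],[[-0.0,-0.0,0.4],[0,0,-0.0],80],[[-0.0,-0.01,0.41],[0,0,-0.0],80],[[-0.0,-0.0,0.4],[0,0,-0.0],80]]
```

>>> send_rows([
  [[0,0,0.4],[0,0,0],80],
  [[0,0,0.4],[0,0,0],80],
  [[0,0,0.4],[0,0,0],80],
  [[0,0,0.3],[0,0,0],80],
  [[0,0,0.1],[0,0,0],80],
  [[0,0,0],[0,0,0],80],
  [[0,0,0],[0,0,0],80],
])

```text
time: 26.17
tool_pos: [0.5854, 0.2791, 0.0734]
eef_rot: [[0.98, -0.197, -0.0], [-0.197, -0.98, -0.0], [-0.0, 0.0, -1.0]]
contact_force: [1.3, 0.4, -0.1]
width: 0.875
grasp_force: 0.0
```

>>> send_rows([
  [[0,0,0],[0,0,0],64],
  [[0,0,0],[0,0,0],58],
  [[0,0,0],[0,0,0],54],
  [[0,0,0],[0,0,0],48],
  [[0,0,0],[0,0,0],40],
  [[0,0,0],[0,0,0],40],
  [[0,0,0],[0,0,0],40],
], squeeze=20)

```text
time: 26.75
tool_pos: [0.5855, 0.2797, 0.0733]
eef_rot: [[0.981, -0.196, 0.0], [-0.196, -0.981, 0.0], [0.0, -0.0, -1.0]]
contact_force: [-1.2, -1.5, 7.0]
width: 0.547
grasp_force: 20.0
```

```bash
python3 - <<'E'
from h import *
o=env.observe();p=o['tool_pos'];print(p,o['width']*91.2,o['grasp_force'],o['contact_force'])
plan((p[0],p[1],.2,-11.3),(.5522,.0338,.2,-11.3),jaw=40)
E
```

```text
[0.58551939 0.27973055 0.07330705] 49.88512194587183 20.00114232301712 [-1.15484285 -1.46298296  7.03273934]
11 end [0.5525 0.0334 0.1997] -11.3 tilt [ 5.e-04  1.e-04 -1.e+00]
[[[0.0,0.0,-0.4],[0,0,-0.0],40],[[0.0,0.0,-0.39],[0,0,-0.0],40],[[0.0,0.0,-0.4],[0,0,-0.0],40],[[0.0,0.0,-0.39],[0,0,-0.0],40],[[0.03,0.44,-0.0],[0,0,-0.0],40],[[0.03,0.44,-0.0],[0,0,-0.0],40],[[0.03,0.44,-0.0],[0,0,-0.0],40],[[0.03,0.44,-0.0],[0,0,-0.0],40]]
[[[0.03,0.45,-0.0],[0,0,-0.0],40],[[0.02,0.44,-0.0],[0,0,-0.0],40],[[0.03,0.45,-0.0],[0,0,-0.0],40]]
```

>>> send_rows([
  [[0,0,-0.2],[0,0,0],40],
  [[0,0,-0.4],[0,0,0],40],
  [[0,0,-0.4],[0,0,0],40],
  [[0,0,-0.4],[0,0,0],40],
  [[0,0,-0.18],[0,0,0],40],
  [[0.03,0.25,0],[0,0,0],40],
  [[0.03,0.4,0],[0,0,0],40],
  [[0.03,0.45,0],[0,0,0],40],
])

```text
time: 27.42
tool_pos: [0.5747, 0.1917, 0.1988]
eef_rot: [[0.981, -0.195, 0.0], [-0.195, -0.981, 0.0], [0.0, -0.0, -1.0]]
contact_force: [0.5, -0.6, -1.4]
width: 0.541
grasp_force: 20.0
```

>>> send_rows([
  [[0.03,0.45,0],[0,0,0],40],
  [[0.03,0.45,0],[0,0,0],40],
  [[0.03,0.45,0],[0,0,0],40],
  [[0.02,0.4,0],[0,0,0],40],
  [[0,0.26,0],[0,0,0],40],
  [[0,0,0],[0,0,0],40],
  [[0,0,0],[0,0,0],40],
  [[0,0,0],[0,0,0],40],
])

```text
time: 28.08
tool_pos: [0.552, 0.0328, 0.1988]
eef_rot: [[0.98, -0.197, -0.0], [-0.197, -0.98, 0.0], [-0.0, -0.0, -1.0]]
contact_force: [-0.2, 0.5, -1.4]
width: 0.541
grasp_force: 20.0
```

```bash
python3 - <<'E'
from h import *
o=env.observe();print(o['tool_pos'],o['width']*91.2,o['contact_force'])
plan((.5522,.0338,.0763,-11.3),jaw=40)
E
```

```text
[0.55204232 0.03279475 0.19877732] 49.30791774599906 [-0.23281412  0.46355998 -1.38299634]
4 end [0.5522 0.0336 0.0764] -11.3 tilt [-3.e-04  1.e-04 -1.e+00]
[[[-0.0,-0.0,0.38],[0,0,-0.0],40],[[-0.0,-0.0,0.38],[0,0,-0.0],40],[[-0.0,-0.01,0.39],[0,0,-0.0],40],[[-0.0,-0.0,0.38],[0,0,-0.01],40]]
```

>>> send_rows([
  [[0,-0.01,0.4],[0,0,0],40],
  [[0,0,0.4],[0,0,0],40],
  [[0,0,0.35],[0,0,0],40],
  [[0,0,0.2],[0,0,0],40],
  [[0,0,0.1],[0,0,0],40],
  [[0,0,0.06],[0,0,0],40],
  [[0,0,0.02],[0,0,0],40],
  [[0,0,0],[0,0,0],40],
])

```text
time: 28.75
tool_pos: [0.5528, 0.0336, 0.0773]
eef_rot: [[0.981, -0.196, 0.001], [-0.196, -0.981, 0.0], [0.001, -0.0, -1.0]]
contact_force: [-0.5, 0.6, -0.6]
width: 0.544
grasp_force: 20.0
```

>>> send_rows([
  [[0,0,0],[0,0,0],40],
  [[0,0,0],[0,0,0],40],
])

```text
time: 28.92
tool_pos: [0.5529, 0.0334, 0.0777]
eef_rot: [[0.981, -0.196, 0.002], [-0.196, -0.981, 0.0], [0.002, -0.0, -1.0]]
contact_force: [-0.2, 0.6, -1.0]
width: 0.546
grasp_force: 20.0
```

>>> send_rows([
  [[0,0,0.015],[0,0,0],40],
  [[0,0,0.005],[0,0,0],40],
  [[0,0,0],[0,0,0],56],
  [[0,0,0],[0,0,0],64],
  [[0,0,0],[0,0,0],78],
  [[0,0,0],[0,0,0],78],
  [[0,0,-0.1],[0,0,0],78],
  [[0,0,-0.4],[0,0,0],78],
])

```text
time: 29.58
tool_pos: [0.5496, 0.0332, 0.1123]
eef_rot: [[0.98, -0.196, -0.007], [-0.196, -0.981, -0.0], [-0.006, 0.001, -1.0]]
contact_force: [-0.3, -0.2, -0.3]
width: 0.854
grasp_force: 0.0
```

>>> send_rows([
  [[0,0,-0.5],[0,0,0],70],
  [[0,0,-0.5],[0,0,0],70],
  [[0,0,-0.1],[0,0,0],70],
  [[0,0,0],[0,0,0],70],
])

```text
time: 29.92
tool_pos: [0.554, 0.0334, 0.2068]
eef_rot: [[0.981, -0.196, 0.006], [-0.196, -0.981, 0.0], [0.006, -0.001, -1.0]]
contact_force: [0.3, -0.8, -0.0]
width: 0.769
grasp_force: 0.0
```

```bash
python3 - <<'E'
from h import *
o=env.observe();print(o['tool_pos'])
plan((.5066,.2955,.2,-11.3),jaw=70)
E
```

```text
[0.55401622 0.0333522  0.20683368]
8 end [0.507  0.2957 0.1996] -11.3 tilt [ 5.9e-03  1.0e-04 -1.0e+00]
[[[-0.15,-0.39,0.01],[0,0,-0.0],70],[[-0.15,-0.39,0.01],[0,0,-0.0],70],[[-0.15,-0.39,0.01],[0,0,-0.0],70],[[-0.15,-0.39,0.01],[0,0,-0.0],70],[[-0.16,-0.38,0.01],[0,0,-0.0],70],[[-0.15,-0.39,0.01],[0,0,-0.0],70],[[-0.16,-0.38,0.01],[0,0,-0.0],70],[[-0.15,-0.39,0.02],[0,0,-0.01],70]]
```

>>> send_rows([
  [[-0.15,-0.39,0.01],[0,0,0],70],
  [[-0.15,-0.39,0.01],[0,0,0],70],
  [[-0.15,-0.39,0],[0,0,0],70],
  [[-0.15,-0.39,0],[0,0,0],70],
  [[-0.16,-0.38,0],[0,0,0],70],
  [[-0.15,-0.39,0],[0,0,0],70],
  [[-0.15,-0.38,0],[0,0,0],70],
  [[-0.15,-0.39,0],[0,0,0],70],
])

```text
time: 30.58
tool_pos: [0.5047, 0.2966, 0.2]
eef_rot: [[0.981, -0.196, -0.002], [-0.196, -0.981, -0.001], [-0.002, 0.001, -1.0]]
contact_force: [0.9, -0.4, -0.6]
width: 0.77
grasp_force: 0.0
```

>>> send_rows([
  [[0,0,0],[0,0,0],70],
  [[0,0,0],[0,0,0],70],
  [[0,0,0],[0,0,0],70],
])

```text
time: 30.83
tool_pos: [0.5054, 0.2949, 0.2004]
eef_rot: [[0.981, -0.196, -0.002], [-0.196, -0.981, -0.001], [-0.001, 0.001, -1.0]]
contact_force: [0.0, -0.6, -0.8]
width: 0.768
grasp_force: 0.0
```

```bash
python3 - <<'E'
from h import *
o=env.observe();print(o['tool_pos'])
plan((.5066,.2955,.07,-11.3),jaw=70)
E
```

```text
[0.50543615 0.29487779 0.2003698 ]
4 end [0.5064 0.2955 0.07  ] -11.3 tilt [-0.0016 -0.001  -1.    ]
[[[0.0,-0.0,0.41],[0,0,-0.0],70],[[0.0,-0.0,0.41],[0,0,-0.0],70],[[0.01,-0.01,0.4],[0,0,-0.0],70],[[0.0,-0.0,0.41],[0,0,-0.0],70]]
```

>>> send_rows([
  [[0.01,-0.01,0.4],[0,0,0],70],
  [[0,0,0.4],[0,0,0],70],
  [[0,0,0.4],[0,0,0],70],
  [[0,0,0.3],[0,0,0],70],
  [[0,0,0.12],[0,0,0],70],
  [[0,0,0],[0,0,0],70],
  [[0,0,0],[0,0,0],70],
])

```text
time: 31.42
tool_pos: [0.5074, 0.2955, 0.0724]
eef_rot: [[0.98, -0.197, -0.0], [-0.197, -0.98, -0.0], [-0.0, 0.0, -1.0]]
contact_force: [-0.4, 0.9, -0.3]
width: 0.768
grasp_force: 0.0
```

>>> send_rows([
  [[0,0,0],[0,0,0],50],
  [[0,0,0],[0,0,0],44],
  [[0,0,0],[0,0,0],40],
  [[0,0,0],[0,0,0],34],
  [[0,0,0],[0,0,0],26],
  [[0,0,0],[0,0,0],26],
  [[0,0,0],[0,0,0],26],
])

```text
time: 32.0
tool_pos: [0.5072, 0.2963, 0.0723]
eef_rot: [[0.981, -0.196, 0.0], [-0.196, -0.981, 0.0], [0.0, -0.0, -1.0]]
contact_force: [-0.7, -0.4, 5.7]
width: 0.391
grasp_force: 20.0
```

```bash
python3 - <<'E'
from h import *
o=env.observe();p=o['tool_pos'];print(p,o['width']*91.2,o['grasp_force'],o['contact_force'])
plan((p[0],p[1],.23,-11.3),(.5242,-.0917,.23,-11.3),jaw=26)
E
```

```text
[0.50717288 0.29625852 0.07228077] 35.62352050235677 19.979162514209747 [-0.73829574 -0.40828599  5.74179797]
16 end [ 0.5242 -0.0914  0.2299] -11.3 tilt [ 4.e-04  2.e-04 -1.e+00]
[[[0.0,0.0,-0.39],[0,0,-0.0],26],[[0.0,0.0,-0.4],[0,0,-0.0],26],[[0.0,0.0,-0.39],[0,0,-0.0],26],[[0.0,0.0,-0.4],[0,0,-0.0],26],[[0.0,0.0,-0.39],[0,0,-0.0],26],[[0.11,0.43,-0.0],[0,0,-0.0],26],[[0.11,0.43,-0.0],[0,0,-0.0],26],[[0.1,0.43,-0.0],[0,0,-0.0],26]]
[[[0.11,0.43,-0.0],[0,0,-0.0],26],[[0.1,0.43,-0.0],[0,0,-0.0],26],[[0.11,0.43,-0.0],[0,0,-0.0],26],[[0.1,0.43,-0.0],[0,0,-0.0],26],[[0.11,0.43,-0.0],[0,0,-0.0],26],[[0.1,0.42,-0.0],[0,0,-0.0],26],[[0.11,0.43,-0.0],[0,0,-0.0],26],[[0.1,0.42,-0.0],[0,0,-0.0],26]]
```

>>> send_rows([
  [[0,0,-0.2],[0,0,0],26],
  [[0,0,-0.4],[0,0,0],26],
  [[0,0,-0.4],[0,0,0],26],
  [[0,0,-0.4],[0,0,0],26],
  [[0,0,-0.4],[0,0,0],26],
  [[0.06,0.25,-0.17],[0,0,0],26],
  [[0.1,0.4,0],[0,0,0],26],
  [[0.1,0.43,0],[0,0,0],26],
])

```text
time: 32.67
tool_pos: [0.5107, 0.2071, 0.2307]
eef_rot: [[0.981, -0.195, 0.002], [-0.195, -0.981, 0.001], [0.002, -0.001, -1.0]]
contact_force: [0.7, -1.4, -1.2]
width: 0.392
grasp_force: 20.0
```

>>> send_rows([
  [[0.11,0.43,0],[0,0,0],26],
  [[0.1,0.43,0],[0,0,0],26],
  [[0.11,0.43,0],[0,0,0],26],
  [[0.1,0.43,0],[0,0,0],26],
  [[0.11,0.43,0],[0,0,0],26],
  [[0.1,0.42,0],[0,0,0],26],
  [[0.11,0.43,0],[0,0,0],26],
  [[0.1,0.4,0],[0,0,0],26],
])

```text
time: 33.33
tool_pos: [0.5225, -0.0744, 0.2295]
eef_rot: [[0.98, -0.197, -0.0], [-0.197, -0.98, -0.0], [-0.0, 0.0, -1.0]]
contact_force: [0.7, 0.2, -0.6]
width: 0.386
grasp_force: 20.0
```

>>> send_rows([
  [[0.06,0.24,0],[0,0,0],26],
  [[0,0,0],[0,0,0],26],
  [[0,0,0],[0,0,0],26],
  [[0,0,0],[0,0,0],26],
])

```text
time: 33.67
tool_pos: [0.5236, -0.0919, 0.2293]
eef_rot: [[0.98, -0.197, -0.0], [-0.197, -0.98, 0.0], [-0.0, -0.0, -1.0]]
contact_force: [0.2, 0.8, -0.6]
width: 0.395
grasp_force: 20.0
```

```bash
python3 - <<'E'
from h import *
o=env.observe();print(o['tool_pos'],o['width']*91.2,o['contact_force'])
plan((.5242,-.0917,.0753,-11.3),jaw=26)
E
```

```text
[ 0.52356836 -0.09191019  0.22933711] 36.04160915156044 [ 0.17560387  0.77058592 -0.56410449]
5 end [ 0.5244 -0.0921  0.0749] -11.3 tilt [-4.e-04  3.e-04 -1.e+00]
[[[0.0,-0.0,0.39],[0,0,-0.0],26],[[0.0,-0.0,0.38],[0,0,-0.0],26],[[0.0,-0.0,0.39],[0,0,-0.0],26],[[0.0,-0.0,0.38],[0,0,-0.0],26],[[0.01,-0.0,0.39],[0,0,-0.01],26]]
```

>>> send_rows([
  [[0.01,0,0.4],[0,0,0],26],
  [[0,0,0.4],[0,0,0],26],
  [[0,0,0.4],[0,0,0],26],
  [[0,0,0.4],[0,0,0],26],
  [[0,0,0.2],[0,0,0],26],
  [[0,0,0.1],[0,0,0],26],
  [[0,0,0.02],[0,0,0],26],
  [[0,0,0],[0,0,0],26],
])

```text
time: 34.33
tool_pos: [0.5248, -0.0918, 0.0761]
eef_rot: [[0.981, -0.195, -0.0], [-0.195, -0.981, 0.0], [-0.0, -0.0, -1.0]]
contact_force: [0.4, -0.4, 0.1]
width: 0.39
grasp_force: 20.0
```

>>> send_rows([
  [[0,0,0],[0,0,0],26],
  [[0,0,0],[0,0,0],26],
])

```text
time: 34.5
tool_pos: [0.5252, -0.0923, 0.0769]
eef_rot: [[0.981, -0.196, 0.001], [-0.196, -0.981, -0.0], [0.001, -0.0, -1.0]]
contact_force: [-0.1, 0.7, -1.3]
width: 0.389
grasp_force: 20.0
```

>>> send_rows([
  [[0,0,0.015],[0,0,0],26],
  [[0,0,0.005],[0,0,0],26],
  [[0,0,0],[0,0,0],42],
  [[0,0,0],[0,0,0],50],
  [[0,0,0],[0,0,0],70],
  [[0,0,0],[0,0,0],70],
  [[0,0,-0.1],[0,0,0],70],
  [[0,0,-0.4],[0,0,0],70],
])

```text
time: 35.17
tool_pos: [0.522, -0.092, 0.1117]
eef_rot: [[0.98, -0.197, -0.006], [-0.197, -0.98, 0.001], [-0.006, -0.0, -1.0]]
contact_force: [-0.6, 0.1, -0.9]
width: 0.759
grasp_force: 0.0
```

>>> send_rows([
  [[0,0,-0.5],[0,0,0],75],
  [[0,0,-0.5],[0,0,0],75],
  [[0,0,-0.1],[0,0,0],75],
  [[0,0,0],[0,0,0],75],
  [[0,0,0],[0,0,0],75],
])

```text
time: 35.58
tool_pos: [0.5246, -0.0925, 0.2026]
eef_rot: [[0.981, -0.196, 0.001], [-0.196, -0.981, -0.0], [0.001, 0.0, -1.0]]
contact_force: [0.5, -0.4, -1.1]
width: 0.822
grasp_force: 0.0
```

```bash
python3 - <<'E'
from h import *
o=env.observe();print(o['tool_pos'])
plan((.4270,.3074,.2,-11.3),jaw=75)
E
```

```text
[ 0.52455405 -0.0925105   0.20257903]
11 end [0.4267 0.3073 0.2002] -11.3 tilt [ 1.e-03 -2.e-04 -1.e+00]
[[[-0.2,-0.42,0.0],[0,0,-0.0],75],[[-0.2,-0.42,0.0],[0,0,-0.0],75],[[-0.2,-0.42,0.0],[0,0,-0.0],75],[[-0.2,-0.43,0.0],[0,0,-0.0],75],[[-0.2,-0.42,0.0],[0,0,-0.0],75],[[-0.2,-0.43,0.01],[0,0,-0.0],75],[[-0.2,-0.42,0.0],[0,0,-0.0],75],[[-0.19,-0.43,0.01],[0,0,-0.0],75]]
[[[-0.2,-0.42,0.0],[0,0,-0.0],75],[[-0.19,-0.43,0.01],[0,0,-0.0],75],[[-0.2,-0.42,0.0],[0,0,-0.0],75]]
```

>>> send_rows([
  [[-0.2,-0.42,0],[0,0,0],75],
  [[-0.2,-0.42,0],[0,0,0],75],
  [[-0.2,-0.42,0],[0,0,0],75],
  [[-0.2,-0.43,0],[0,0,0],75],
  [[-0.2,-0.42,0],[0,0,0],75],
  [[-0.2,-0.43,0],[0,0,0],75],
  [[-0.2,-0.42,0],[0,0,0],75],
  [[-0.19,-0.43,0],[0,0,0],75],
])

```text
time: 36.25
tool_pos: [0.4512, 0.1996, 0.2005]
eef_rot: [[0.981, -0.196, -0.003], [-0.196, -0.981, -0.001], [-0.002, 0.002, -1.0]]
contact_force: [0.0, -0.2, -0.3]
width: 0.823
grasp_force: 0.0
```

>>> send_rows([
  [[-0.2,-0.42,0],[0,0,0],75],
  [[-0.19,-0.43,0],[0,0,0],75],
  [[-0.2,-0.42,0],[0,0,0],75],
  [[0,0,0],[0,0,0],75],
  [[0,0,0],[0,0,0],75],
  [[0,0,0],[0,0,0],75],
])

```text
time: 36.75
tool_pos: [0.426, 0.3066, 0.2008]
eef_rot: [[0.981, -0.196, -0.002], [-0.196, -0.981, -0.002], [-0.002, 0.002, -1.0]]
contact_force: [-0.5, 0.2, -0.2]
width: 0.821
grasp_force: 0.0
```

```bash
python3 - <<'E'
from h import *
o=env.observe();print(o['tool_pos'])
plan((.4270,.3074,.066,-11.3),jaw=75)
E
```

```text
[0.4260218  0.30661078 0.20080287]
4 end [0.427  0.3072 0.0656] -11.3 tilt [-0.0022 -0.0016 -1.    ]
[[[0.0,-0.0,0.42],[0,0,0.0],75],[[0.0,-0.0,0.42],[0,0,0.0],75],[[0.01,-0.01,0.42],[0,0,0.0],75],[[0.0,-0.0,0.43],[0,0,0.0],75]]
```

>>> send_rows([
  [[0.01,-0.01,0.42],[0,0,0],75],
  [[0,0,0.42],[0,0,0],75],
  [[0,0,0.42],[0,0,0],75],
  [[0,0,0.3],[0,0,0],75],
  [[0,0,0.12],[0,0,0],75],
  [[0,0,0],[0,0,0],75],
  [[0,0,0],[0,0,0],75],
])

```text
time: 37.33
tool_pos: [0.4281, 0.3073, 0.0683]
eef_rot: [[0.98, -0.197, -0.0], [-0.197, -0.98, -0.0], [-0.0, 0.0, -1.0]]
contact_force: [-0.4, 0.1, 0.3]
width: 0.823
grasp_force: 0.0
```

>>> send_rows([
  [[0,0,0],[0,0,0],55],
  [[0,0,0],[0,0,0],48],
  [[0,0,0],[0,0,0],44],
  [[0,0,0],[0,0,0],34],
  [[0,0,0],[0,0,0],30],
  [[0,0,0],[0,0,0],30],
  [[0,0,0],[0,0,0],30],
])

```text
time: 37.92
tool_pos: [0.4279, 0.308, 0.0683]
eef_rot: [[0.981, -0.196, 0.0], [-0.196, -0.981, 0.0], [0.0, -0.0, -1.0]]
contact_force: [-1.3, -1.6, 7.0]
width: 0.438
grasp_force: 20.0
```

```bash
python3 - <<'E'
from h import *
o=env.observe();p=o['tool_pos'];print(p,o['width']*91.2,o['grasp_force'],o['contact_force'])
plan((p[0],p[1],.21,-11.3),(.4739,-.017,.21,-11.3),jaw=30)
E
```

```text
[0.42792435 0.308043   0.06829827] 39.9765934270781 19.992449283599854 [-1.26372766 -1.59099722  7.04161299]
13 end [ 0.4738 -0.0169  0.2099] -11.3 tilt [ 4.e-04  2.e-04 -1.e+00]
[[[0.0,0.0,-0.44],[0,0,-0.0],30],[[0.0,0.0,-0.44],[0,0,-0.0],30],[[0.0,0.0,-0.45],[0,0,-0.0],30],[[0.0,0.0,-0.44],[0,0,-0.0],30],[[0.15,0.43,-0.0],[0,0,-0.0],30],[[0.15,0.43,-0.0],[0,0,-0.0],30],[[0.15,0.43,-0.0],[0,0,-0.0],30],[[0.15,0.43,-0.0],[0,0,-0.0],30]]
[[[0.15,0.43,-0.0],[0,0,-0.0],30],[[0.15,0.43,-0.0],[0,0,-0.0],30],[[0.15,0.43,-0.0],[0,0,-0.0],30],[[0.16,0.43,-0.0],[0,0,-0.0],30],[[0.15,0.43,-0.0],[0,0,-0.0],30]]
```

>>> send_rows([
  [[0,0,-0.2],[0,0,0],30],
  [[0,0,-0.4],[0,0,0],30],
  [[0,0,-0.4],[0,0,0],30],
  [[0,0,-0.4],[0,0,0],30],
  [[0,0,-0.37],[0,0,0],30],
  [[0.09,0.25,0],[0,0,0],30],
  [[0.14,0.4,0],[0,0,0],30],
  [[0.15,0.43,0],[0,0,0],30],
])

```text
time: 38.58
tool_pos: [0.4405, 0.2169, 0.2101]
eef_rot: [[0.981, -0.194, 0.001], [-0.194, -0.981, 0.0], [0.001, -0.001, -1.0]]
contact_force: [0.2, -0.7, -1.2]
width: 0.438
grasp_force: 20.0
```

>>> send_rows([
  [[0.15,0.43,0],[0,0,0],30],
  [[0.15,0.43,0],[0,0,0],30],
  [[0.15,0.43,0],[0,0,0],30],
  [[0.15,0.43,0],[0,0,0],30],
  [[0.15,0.43,0],[0,0,0],30],
  [[0.14,0.4,0],[0,0,0],30],
  [[0.08,0.24,0],[0,0,0],30],
  [[0,0,0],[0,0,0],30],
])

```text
time: 39.25
tool_pos: [0.473, -0.0198, 0.2095]
eef_rot: [[0.98, -0.199, 0.0], [-0.199, -0.98, -0.0], [0.0, 0.0, -1.0]]
contact_force: [-0.2, 0.3, -0.8]
width: 0.439
grasp_force: 20.0
```

>>> send_rows([
  [[0,0,0],[0,0,0],30],
  [[0,0,0],[0,0,0],30],
  [[0,0,0],[0,0,0],30],
])

```text
time: 39.5
tool_pos: [0.4726, -0.016, 0.2094]
eef_rot: [[0.981, -0.196, -0.0], [-0.196, -0.981, 0.0], [-0.0, -0.0, -1.0]]
contact_force: [-0.4, 0.1, -1.5]
width: 0.438
grasp_force: 20.0
```

```bash
python3 - <<'E'
from h import *
o=env.observe();print(o['tool_pos'],o['width']*91.2,o['contact_force'])
plan((.4739,-.017,.0713,-11.3),jaw=30)
E
```

```text
[ 0.47261076 -0.0160438   0.20943441] 39.94362322362645 [-0.42127247  0.14839941 -1.4869378 ]
4 end [ 0.474  -0.0171  0.071 ] -11.3 tilt [-3.e-04  1.e-04 -1.e+00]
[[[0.0,0.0,0.43],[0,0,0.0],30],[[0.01,0.0,0.43],[0,0,0.0],30],[[0.0,0.0,0.43],[0,0,0.0],30],[[0.01,0.01,0.44],[0,0,0.0],30]]
```

>>> send_rows([
  [[0.01,0,0.42],[0,0,0],30],
  [[0.01,0,0.42],[0,0,0],30],
  [[0,0,0.4],[0,0,0],30],
  [[0,0,0.25],[0,0,0],30],
  [[0,0,0.15],[0,0,0],30],
  [[0,0,0.06],[0,0,0],30],
  [[0,0,0.02],[0,0,0],30],
  [[0,0,0],[0,0,0],30],
])

```text
time: 40.17
tool_pos: [0.4747, -0.0167, 0.0722]
eef_rot: [[0.981, -0.196, 0.0], [-0.196, -0.981, 0.0], [0.0, -0.0, -1.0]]
contact_force: [0.1, 0.2, -1.1]
width: 0.439
grasp_force: 20.0
```

>>> send_rows([
  [[0,0,0],[0,0,0],30],
  [[0,0,0],[0,0,0],30],
])

```text
time: 40.33
tool_pos: [0.4751, -0.0171, 0.0729]
eef_rot: [[0.981, -0.196, 0.002], [-0.196, -0.981, -0.0], [0.002, -0.0, -1.0]]
contact_force: [0.3, 0.0, -1.9]
width: 0.436
grasp_force: 20.0
```

>>> send_rows([
  [[0,0,0.015],[0,0,0],30],
  [[0,0,0.005],[0,0,0],30],
  [[0,0,0],[0,0,0],46],
  [[0,0,0],[0,0,0],54],
  [[0,0,0],[0,0,0],72],
  [[0,0,0],[0,0,0],72],
  [[0,0,-0.1],[0,0,0],72],
  [[0,0,-0.4],[0,0,0],72],
])

```text
time: 41.0
tool_pos: [0.4718, -0.017, 0.1079]
eef_rot: [[0.98, -0.196, -0.006], [-0.196, -0.981, 0.001], [-0.006, 0.001, -1.0]]
contact_force: [-0.3, 1.0, -1.5]
width: 0.786
grasp_force: 0.0
```

>>> send_rows([
  [[0,0,-0.5],[0,0,0],75],
  [[0,0,-0.5],[0,0,0],75],
  [[0,0,-0.5],[0,0,0],75],
  [[0,0,-0.2],[0,0,0],75],
  [[0,0,0],[0,0,0],75],
  [[0,0,0],[0,0,0],75],
  [[0,0,0],[0,0,0],75],
])

```text
time: 41.58
tool_pos: [0.4737, -0.0171, 0.2456]
eef_rot: [[0.981, -0.196, -0.001], [-0.196, -0.981, 0.0], [-0.001, 0.0, -1.0]]
contact_force: [0.3, 1.2, 0.1]
width: 0.823
grasp_force: 0.0
```

```bash
python3 - <<'E'
from h import *
s=snap('scene');a=s['frame'][80:380,180:580]
b=cv2.imread('pics/scene0.png')
cv2.imwrite('pics/s6c.png',cv2.resize(a,None,fx=1.9,fy=1.9,interpolation=2))
for l in('roundlog_mid','square_mid','pot_mid','stublog_mid'):print(l,[np.round(d['rect']).tolist() for d in env.look_for(s,l)[:2]])
w=snap('wrist')
for n,l,z in(('round','roundlog_mid',.12),('stub','stublog_mid',.115),('square','square_mid',.111),('pot','pot_mid',.054)):
    for d in env.look_for(w,l)[:1]: print(n,np.round(d['rect']).tolist())
E
```

```text
roundlog_mid [[306.0, 178.0, 329.0, 235.0]]
square_mid [[243.0, 159.0, 372.0, 258.0], [319.0, 153.0, 354.0, 198.0]]
pot_mid [[254.0, 101.0, 273.0, 124.0]]
stublog_mid [[336.0, 102.0, 357.0, 144.0], [282.0, 138.0, 306.0, 183.0]]
round [225.0, 99.0, 283.0, 154.0]
stub [351.0, 102.0, 400.0, 145.0]
square [293.0, 154.0, 338.0, 211.0]
pot [494.0, 115.0, 540.0, 153.0]
```

View pics/s6c.png

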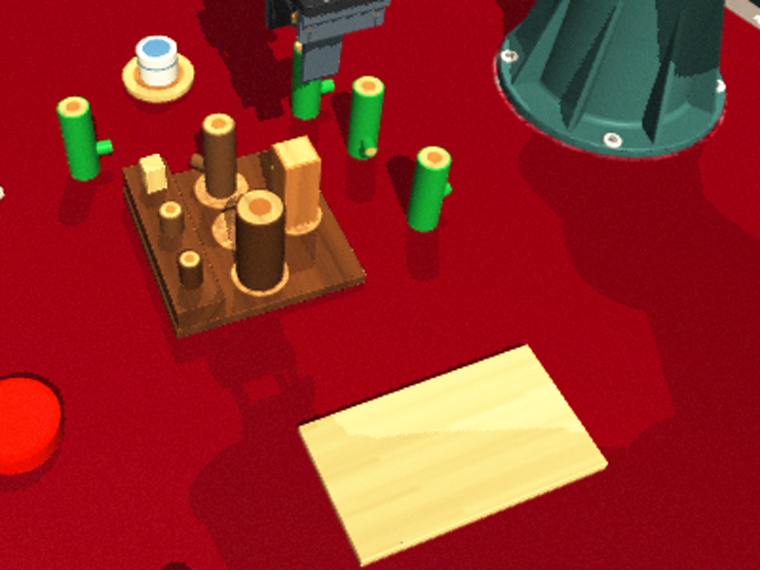

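All the blanks are back upright on their marks, matching their starting rectangles to within about 4 px. The pot is centred on the round stand and the seals haven't moved. Handing in.

```bash
python3 -c "
from h import *
print(env.close_job())"
```

```text
the job is handed in; nothing more can be done
None
```

The job is handed in: the pot is on the round stand, the three blanks are back upright on their own marks and the seals look unmoved in the last picture; the system returned no verdict.

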